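Set the stage gap on a watch movement inspection bench

ROBOT

A 6-joint arm with a two-finger parallel gripper is mounted at the origin on the work surface. World frame = base frame: x ahead of the robot, y to its left, z up, the work surface at z = 0. Lengths are in m, angles in rad, forces in N, time in s.
With the tool pointing down it reaches from about 0.25 to 0.725 m from the base axis. Payload 4 kg.
Tool frame: the origin (TCP) lies midway between the tips of the shut fingers; the grasp point (between the pads) lies 19 mm behind it; z points along the fingers, y is the direction in which the jaws open and shut (so a half turn about z gives the same grasp; the last joint's range is limited). The gripper opens to 85 mm and grips with 20 to 120 N. Pads are 22 mm wide; open, the fingers measure 114 mm over their backs; the gripper's body (76 mm by 85 mm) begins 54 mm behind the grasp point. The pads swing forward as they close: fully open they stand 13 mm farther back than shut.
Start: joints at [1.241, 0.241, 0.005, 1.335, 0, 1.571], TCP at [0.162, 0.473, 0.231] pointing down, gripper open.
Joint ranges: [-2.72, 2.72], [-1.05, 1.87], [-1.09, 1.28], [-1.99, 2.15], [-1.42, 1.44], [-3.14, 3.14]. Speed limits (rad/s): [2.79, 2.79, 3.14, 3.14, 3.14, 3.14].

INTERFACE

Orientations are given as a unit quaternion [x, y, z, w].
In Python, from workcell import get_obs, camera, camera_model, job_done, masks_of gives the robot as it stands.
- The arm moves only by the tool jog_arm, never from a script. Its argument "deltas" is a list that holds one entry, the list of rows, each a list of 7 numbers: the shift along the tool's x, y, z in mm, then the turn, a rotation vector about the tool's x, y, z in degrees, then the finger opening in mm, from 0 to 85.4. A call has 1 to 5 rows; each row shifts and turns the pose as measured when the row begins, along the tool's axes as they then stand; what a row does not reach is not made up. A row lasts 1/10 s, in which the tool goes at most 50 mm and 8.59 degrees, less where a joint would pass 70% of its speed; a pose out of reach is approached as far as the arm can. A call with a gripper value outside its range is refused whole. The fingers move at their own pace and stop on an object; the grip force is fixed at half the most. Time passes only in rows, so rows that do not move let the fingers close. It gives the time, the measured TCP pose, the force and the opening at its end, in the units of the state.
- get_obs(): the state, without advancing time (a new reading comes with each control period).
- camera(name): name is "side" or "top"; returns the picture (480x640x3 uint8, red, green, blue); there is no depth.
- camera_model(name): a dict with "fovy" (degrees; the focal length in pixels is half the picture's height over the tangent of half this angle, whatever the lens; pixels are square), "cx", "cy" (the principal point, pixels), "k1" (the pictures are not rectified: a ray, as slopes to the right and down, at radius r is drawn at 1 + k1 r^2 times it, then the intrinsics apply), "pose" (4x4, takes a point from camera to world coordinates). Camera axes: x right, y down, z forward; pixel columns grow to the right and rows downward; lengths in m; the calibration is good to about 2 mm. A picture is of the moment at which its call begins. camera_model takes no time and is no camera call.
- job_done(): hands the job in, once; it reports no verdict.
Trained networks look in the newest picture that a camera, given by its name, has taken for a name from the list of things; names that differ only in an ending like _2 or _b are one class to them, and where a whole thing is asked for, a point or a joint stands for the part that bears it (a point fixed in the world has none). Each returns a list of dicts, best first, with "conf" (0 to 1); they miss things now and then, are a little off and sometimes report something else, mostly with a low value. They report only what shows in the picture. A call takes as long as a camera call. They do not tell look-alikes from the thing itself.
- masks_of(target, camera): "pixels" (480x640 bool, what is visible of it) and "at" ([column, row] in pixels, amid what is visible of it).
The state is a dict: "clock": time; "joint_pos": joint angles; "joint_vel": joint speeds; "tau": joint torques, N m; "eef_pos": TCP position; "tool_rot": TCP orientation; "ft_force": force on the tool from outside, world axes, zero at the start; "ft_torque": the same for the moment, N m; "grip_width": finger opening in m.
Only numpy, scipy, OpenCV 4.12 (cv2) and the standard library are available. Lean on these libraries where they do the work, as an engineer would, in place of code of your own. Each camera call takes 0.05 s, during which the arm holds its last target. There are 200 camera calls.

TASK

Load all the movement carriers on the blue mat flat into the stage's tray, then turn the leadscrew knob to open the gap between carriage jaw and stop well past the 12 mm setting finger (by 4 to 6 mm) and close it again onto 12 mm, finishing in the closing direction so that the knob's play on the screw is taken up; if you close too far, run out past it and come back again. Check the setting by sliding the gauge's blade into the gap from the robot's side almost to its shoulder for a second without disturbing the setting, then stand the gauge back on its cork mat. Leave the other things on the bench alone, and if a carrier gets knocked out of the tray put it back.

Things in the scene. Friction and masses are not known exactly. Their poses are not given: they have to be found in the camera images.
- carrier1: movement carrier: black plastic square block 40 x 40 x 16 mm with a steel watch movement (30 mm disc, 4 mm high) on top, 80 g; origin at the centre of its underside, z up out of the movement. Grip it by a pair of parallel sides of the black block.
- carrier2: another carrier, same as carrier1 (2 to 4 carriers are present in a run, the others are absent)
- carrier3: another carrier, same as carrier1 (2 to 4 carriers are present in a run, the others are absent)
- carrier4: another carrier, same as carrier1 (2 to 4 carriers are present in a run, the others are absent)
- fixture: the stage: aluminium base plate 120 (x) x 380 (y) x 14 mm; origin on the table, y along the carriage's travel, from the fixed stop towards the knob, z up, robot's side -x. Its front edge is at x = -50 mm, in line with the front edges of both jaws. Along y come stop, carriage (with jaw and tray) and gearbox with knob.
- tray (a point): centre of the floor of the carriage's tray, 37 mm above the table; axes as the stage's. The tray is a flat pocket, inside 58 mm (x) by 190 mm (y), rim 3 mm wide and 4 mm high; four carriers fit in one row along y, 46 mm apart. The carriage moves along y only and stays where it is left.
- jaw (a point): point on the front (-x) edge of the carriage jaw's flat gap face; axes as the stage's. The jaw is the steel block at the carriage's -y end, 70 (x) x 20 (y) mm, 16.5 to 49.5 mm above the table; its gap face looks to -y.
- stop (a point): point facing jaw across the gap, on the front edge of the fixed stop's gap face, which looks to +y; axes as the stage's. Steel block 70 (x) x 45 (y) mm, top 50 mm above the table. The y of jaw in this frame is the gap, 1 to 6 mm at the start. A thin brass setting finger on the stop reaches 12 mm past its face: at a 12 mm gap it ends level with the jaw's face.
- screw (a joint): angle of the leadscrew (rad), seen on the round steel disc (52 mm) under the knob, on the grey gearbox at the stage's +y end. 0 at the start; grows clockwise seen from above and opens the gap by 5 mm per rad, up to 6.4 rad; anticlockwise closes it. Friction 0.07 N m in all; stays where it is left.
- knob_play (a joint): the knob's play on the leadscrew: the knob's angle relative to the steel disc below it, 0 to 0.8 rad, clockwise positive, anywhere at the start. The knob first turns alone through this play, then takes the screw along: 0.8 = it drives clockwise (as after opening), 0 = it drives anticlockwise (as after closing: play taken up). Friction 0.008 N m.
- knob_grip (a point): point on the knob's vertical axis 92 mm above the table, at the height to grip: the knob is a black bar 48 mm long (this point's x axis), 14 mm wide (its y axis), from 73 to 104 mm above the table, on the steel disc (64 to 72 mm); this point turns with the knob
- gauge: gap gauge, 250 g, on a steel foot 50 (x) x 56 (y) x 10 mm; origin at the centre of the foot's underside, x along the blade, z up. Handle: grey upright fin 16 mm thick (y), x from -22 to 14 mm, 10 to 62 mm up. Held level with its foot on or a few mm above the table, the blade fits the gap's height; fully in, the foot's front edge (the shoulder) meets the stage's front edge.
- blade_tip (a point): centre of the front end of the gauge's blade, 57 mm ahead of and 34 mm above the gauge's origin, same axes. The blade is a flat upright steel plate 8 mm thick (y), 20 mm high, reaching 32 mm past the foot's front edge.
- gauge_rest (a point): centre of the top of the cork gauge mat, 130 (x) x 110 (y) mm, 2 mm thick, on the table where the gauge stands at the start; z up
- loupe: bystander: black eye loupe, 34 mm wide, 30 mm tall; origin at the centre of its underside
- screw_dish: bystander: shallow aluminium dish, 56 mm wide; origin at the centre of its underside
- swab_jar: bystander: small glass jar with a white lid, 48 mm wide, 70 mm tall; origin at the centre of its underside
- oil_cup: bystander: brass oil cup, 40 mm wide, 22 mm tall; origin at the centre of its underside
- driver: bystander: slim screwdriver lying flat, 130 mm long; origin under its middle
- case_back: bystander: steel watch case back, 40 mm disc, 9 mm thick; origin at the centre of its underside
There are look-alikes about, which are no part of the job. Leave any purple or red look-alike of the carrier2 alone.

How it is judged:
By the outcome, as a careful person would: the job done as asked, in the order asked, and still so for the second after the job is handed in, with the robot touching nothing.
Of carrier1, carrier2, carrier3, carrier4 only 2 to 4 are there at a start; the rules pass over those that are not, and their reading is None.
At some moment in a run one of carrier1, carrier2, carrier3, carrier4, gauge may be knocked a few centimetres aside while the robot is not near it.
Once in a run the grip may slacken for a moment while it holds something.
It also fails if it takes over 210 s, if anything falls off the work surface, if the arm or the gripper's body presses on something with over 40 N, if the wrist force passes 120 N, or if a joint passes its speed limit or range.

## Working session

There is one attempt and no reset: what is moved stays moved. The work goes in short steps, Python scripts to look and compute and a tool call to move; the robot and the scene stay as the last step left them, time stands still between calls to the robot, and variables do not carry over. Pictures are saved under pics/ and viewed, about 12 in all and at most 16, crops included, and the job is handed in when it is done.

Besides the shell and the picture viewer there is one more tool, called as name([rows], argument=value, ...), one row to a line, values as JSON. jog_arm: Moves the arm, as the interface text tells. Its arguments: {"type":"object","properties":{"deltas":{"type":"array"}},"required":["deltas"]}

```bash
ls; mkdir -p pics
cat > h.py <<'E'
import numpy as np,cv2
from workcell import *
def snap(n,f=None):
    im=camera(n)
    if f: cv2.imwrite('pics/'+f,im[:,:,::-1])
    return im
def ray(n,px):
    m=camera_model(n); f=240/np.tan(np.radians(m['fovy'])/2)
    d=np.array([(px[0]-m['cx'])/f,(px[1]-m['cy'])/f]); u=d.copy()
    for _ in range(20): u=d/(1+m['k1']*(u@u))
    P=np.array(m['pose']); return P[:3,3],P[:3,:3]@np.array([u[0],u[1],1])
def at(n,px,z):
    o,d=ray(n,px); return (o+d*(z-o[2])/d[2])
def proj(n,p):
    m=camera_model(n); f=240/np.tan(np.radians(m['fovy'])/2)
    P=np.array(m['pose']); c=P[:3,:3].T@(np.array(p)-P[:3,3]); u=c[:2]/c[2]
    u=u*(1+m['k1']*(u@u)); return np.array([m['cx']+f*u[0],m['cy']+f*u[1]])
E
python3 - <<'E'
from h import *
np.set_printoptions(precision=3,suppress=True)
for n in('top','side'):
    snap(n,n+'0.png'); m=camera_model(n); print(n,m['fovy'],m['k1'],np.array(m['pose']))
    for t in('carrier1','gauge','fixture','knob_grip','tray'):
        for r in masks_of(t,n): print(n,t,round(r['conf'],2),np.round(r['at']),r['pixels'].sum(), at(n,r['at'],{'carrier1':.02,'gauge':.06,'fixture':.014,'knob_grip':.104,'tray':.037}[t]))
print(get_obs())
E
```

```text
pics
top 43.97722527631394 -0.20127243691993243 [[ 0.012 -0.989  0.144  0.322]
 [-1.    -0.012  0.     0.048]
 [ 0.002 -0.144 -0.99   1.457]
 [ 0.     0.     0.     1.   ]]
top carrier1 0.8 [214. 244.] 269 [0.511 0.314 0.02 ]
top carrier1 0.66 [149. 278.] 283 [0.424 0.475 0.02 ]
top carrier1 0.62 [239. 323.] 290 [0.321 0.246 0.02 ]
top carrier1 0.57 [222. 278.] 278 [0.429 0.291 0.02 ]
top carrier1 0.54 [263. 268.] 281 [0.453 0.191 0.02 ]
top gauge 0.85 [486. 262.] 505 [ 0.471 -0.345  0.06 ]
top fixture 0.72 [352. 200.] 6800 [ 0.628 -0.024  0.014]
top knob_grip 0.67 [293. 186.] 155 [0.64  0.119 0.104]
top knob_grip 0.3 [319. 297.] 185 [0.382 0.054 0.104]
top tray 0.65 [363. 202.] 3120 [ 0.618 -0.051  0.037]
side 43.95324953876279 -0.03023835963874283 [[ 0.989 -0.104  0.102  0.367]
 [-0.145 -0.757  0.637 -0.731]
 [ 0.011 -0.645 -0.764  1.049]
 [ 0.     0.     0.     1.   ]]
side carrier1 0.73 [300. 226.] 293 [0.461 0.18  0.02 ]
side carrier1 0.68 [312. 190.] 205 [0.505 0.294 0.02 ]
side carrier1 0.62 [268. 148.] 210 [0.413 0.463 0.02 ]
side carrier1 0.58 [284. 192.] 259 [0.437 0.295 0.02 ]
side carrier1 0.52 [241. 216.] 300 [0.328 0.228 0.02 ]
side gauge 0.56 [342. 455.] 1153 [ 0.466 -0.375  0.06 ]
side fixture 0.64 [393. 296.] 8580 [ 0.634 -0.038  0.014]
side fixture 0.49 [381. 218.] 272 [0.656 0.185 0.014]
side knob_grip 0.81 [382. 219.] 286 [0.632 0.1   0.104]
side tray 0.74 [385. 301.] 3946 [ 0.609 -0.063  0.037]
side tray 0.19 [373. 160.] 515 [0.67  0.36  0.037]
{'clock': 0.6, 'joint_pos': array([ 1.241,  0.241,  0.005,  1.335, -0.   ,  1.571]), 'joint_vel': array([-0.001,  0.001, -0.001, -0.001, -0.   ,  0.001]), 'tau': array([ -0.   , -37.197,  25.257,   0.001,  -0.   ,  -0.   ]), 'eef_pos': array([0.162, 0.473, 0.231]), 'tool_rot': array([0.164, 0.986, 0.   , 0.   ]), 'ft_force': array([ 0.265, -0.072,  0.389]), 'ft_torque': array([ 0.027, -0.03 ,  0.006]), 'grip_width': 0.0854653084120551}
```

Run:
```python
import cv2
a=cv2.imread('pics/top0.png')[140:380,110:530]; cv2.imwrite('pics/t1.png',cv2.resize(a,(800,457),interpolation=2))
a=cv2.imread('pics/side0.png')[100:480,200:480]; cv2.imwrite('pics/s1.png',cv2.resize(a,(442,600),interpolation=2))
```

```text
(no output)
```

View pics/t1.png

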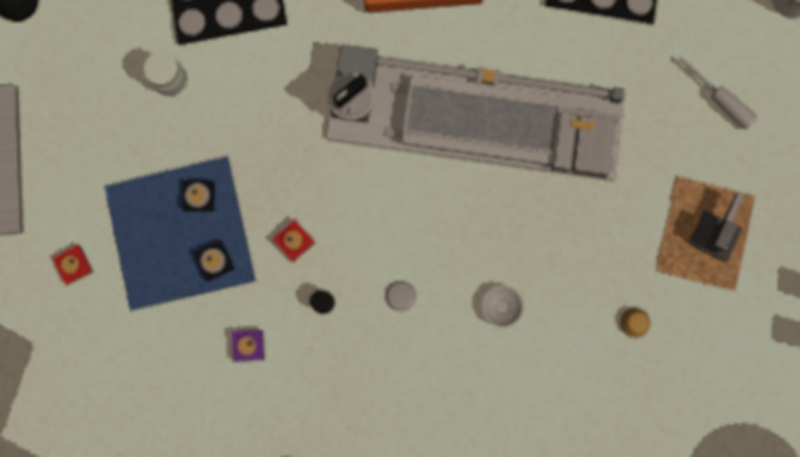

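View pics/s1.png

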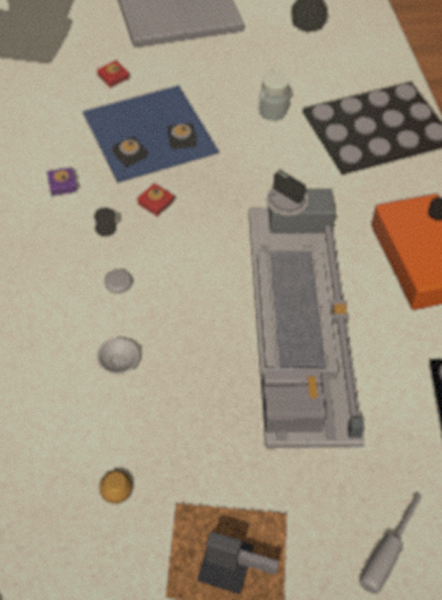

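The top picture shows black carriers 1 and 2 on the blue mat at full-image px (214,244) and (222,278), with red and purple look-alikes off it. The stage is at about (352,200), its knob at (293,186) and the stop at the right. The gauge is on cork at (486,262). The side picture agrees with this. Next I'll get the orientations.

```bash
cat >> h.py <<'E'
def rect(n,pix,z):
    c=max(cv2.findContours(pix.astype(np.uint8),0,2)[0],key=cv2.contourArea)[:,0]
    p=np.array([at(n,q,z)[:2] for q in c.astype(float)],np.float32)*1000
    (x,y),(w,h),a=cv2.minAreaRect(p); return np.round([x,y,w,h,a],1)
def best(t,n): return sorted(masks_of(t,n),key=lambda r:-r['conf'])
E
python3 - <<'E'
from h import *
for n in('top','side'):
    im=snap(n)
    for t,z in(('carrier1',.016),('gauge',.03),('fixture',.014),('knob_grip',.104),('tray',.041),('gauge_rest',.002),('blade_tip',.034)):
        for r in masks_of(t,n):
            print(n,t,round(r['conf'],2),np.round(r['at']),rect(n,r['pixels'],z),r['pixels'].sum())
im=camera('top');a=im[165:240,275:445]; b=camera('side')[195:400,350:440]
A=cv2.resize(a,None,fx=4.7,fy=4.7,interpolation=2);cv2.imwrite('pics/z1.png',A[:,:,::-1])
cv2.imwrite('pics/z2.png',cv2.resize(b,None,fx=2.9,fy=2.9,interpolation=2)[:,:,::-1])
E
```

```text
top carrier1 0.71 [215. 244.] [518.2 315.2  37.9  35.    2.1] 226
top carrier1 0.65 [265. 270.] [459.5 189.8  41.8  41.4  46. ] 285
top carrier1 0.62 [222. 279.] [433.2 291.6  42.9  40.6  28.5] 280
top carrier1 0.62 [148. 278.] [421.8 478.2  42.5  44.   29.5] 280
top carrier1 0.6 [236. 324.] [322.4 246.3  38.7  41.5   1.3] 268
top carrier1 0.3 [376. 300.] [379.4 -78.5  54.3  55.4  63.9] 436
top gauge 0.69 [485. 264.] [ 487.  -361.4   57.    91.3   64.2] 550
top gauge 0.54 [445. 312.] [ 357.4 -246.2   36.2   36.9    0. ] 204
top fixture 0.96 [354. 200.] [630.  -41.2 392.6 130.7  81.6] 6865
top fixture 0.52 [374. 301.] [378.8 -78.9  50.9  53.6   0.4] 402
top knob_grip 0.66 [292. 187.] [634.  116.4  23.5  51.7  46.6] 182
top tray 0.94 [365. 202.] [622.6 -60.9 220.  117.1  80.3] 3316
top gauge_rest 0.75 [471. 264.] [ 476.1 -346.4  110.3  131.6   76.7] 1614
top blade_tip 0.88 [487. 264.] [ 487.1 -358.7   57.2   92.7   66.8] 573
side carrier1 0.79 [301. 227.] [459.  183.3  52.6  52.8  45.4] 350
side carrier1 0.76 [317. 188.] [513.6 310.9  58.2  45.1  89.6] 291
side carrier1 0.75 [272. 148.] [421.4 470.5  49.5  57.2  27.9] 251
side carrier1 0.68 [235. 214.] [323.2 240.3  38.7  51.4   6.5] 249
side carrier1 0.5 [283. 195.] [430.9 288.1  48.9  56.8  28.5] 312
side gauge 0.75 [345. 454.] [ 481.6 -371.3   58.7   83.1   62.8] 1136
side gauge 0.29 [275. 276.] [388.9  32.4  37.6  37.6  50.6] 213
side fixture 0.72 [392. 296.] [632.9  -9.  460.7 127.   81.9] 8395
side knob_grip 0.53 [380. 218.] [633.3 106.4  35.3  57.6  41.9] 280
side knob_grip 0.4 [342. 438.] [ 465.  -383.4  101.4  118.    76.7] 3011
side tray 0.78 [386. 304.] [623.2 -59.8 219.2 116.9  81.9] 4119
side gauge_rest 0.97 [341. 439.] [ 475.5 -346.8  110.   130.8   76.5] 3063
side blade_tip 0.6 [342. 453.] [ 482.4 -372.5   58.8   80.7   66.1] 1108
```

View pics/z1.png

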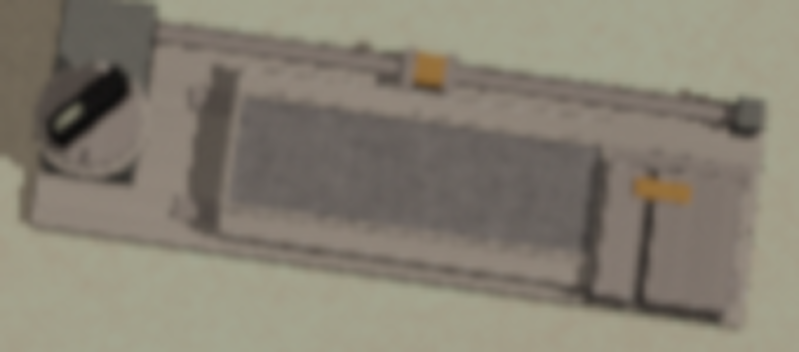

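The tray floor corners in this crop are (245,98), (600,145), (590,248) and (235,210), and the knob bar is near (90,105). Stage yaw is about -8°. I'll start with carrier A.

```bash
cat >> h.py <<'E'
from scipy.spatial.transform import Rotation as R
def plan(p,d,verbose=True):
    """p world m, d = wanted direction (deg) of tool y; prints turn about tool axes, then shift in the turned tool frame"""
    o=get_obs(); A=R.from_quat(o['tool_rot']); y=np.array([np.cos(np.radians(d)),np.sin(np.radians(d)),0])
    if A.apply([0,1,0])@y<0:y=-y
    z=np.array([0,0,-1.]);B=R.from_matrix(np.c_[np.cross(y,z),y,z])
    rv=(A.inv()*B).as_rotvec(degrees=True); t=B.inv().apply(np.array(p)-o['eef_pos'])*1000
    print('turn',rv.round(1),'shift',t.round(1),'now',o['eef_pos'].round(4),'grip',round(o['grip_width']*1000,1),'F',o['ft_force'].round(1),'t',round(o['clock'],2))
E
python3 - <<'E'
from h import *
px=[(np.array(q)/4.7+[275,165]) for q in((245,98),(600,145),(590,248),(235,210))]
w=np.array([at('top',q,.037)[:2] for q in px]);print(w.round(4),w.mean(0).round(4))
for a,b in((0,1),(3,2)): v=w[a]-w[b]; print(np.degrees(np.arctan2(-v[0],v[1])),np.hypot(*v))
plan([.513,.314,.10],92)
E
```

```text
[[ 0.6563  0.0381]
 [ 0.6339 -0.1474]
 [ 0.5792 -0.1416]
 [ 0.5968  0.0426]] [ 0.6166 -0.0521]
-6.885526115761849 0.18683810321030456
-5.443762490590716 0.18508101321607637
turn [  0.    0.  -20.9] shift [-345.3 -171.2  131.3] now [0.1619 0.4731 0.2313] grip 85.2 F [-0.5 -0.3  0.6] t 1.5
```

jog_arm([
  [[0,0,0,0,0,-8,60],[0,0,0,0,0,-8,60],[-43,-21,0,0,0,-5,60],[-43,-21,0,0,0,0,60],[-43,-21,0,0,0,0,60]],
])

```text
clock: 2.0
eef_pos: [0.2903, 0.4153, 0.2313]
tool_rot: [-0.034, 0.999, 0.001, -0.0]
ft_force: [0.8, 1.0, -0.4]
grip_width: 0.0602
```

jog_arm([
  [[-43,-21,10,0,0,0,60],[-43,-21,20,0,0,0,60],[-43,-21,20,0,0,0,60],[-43,-21,20,0,0,0,60],[0,0,0,0,0,0,60]],
])

```text
clock: 2.5
eef_pos: [0.4704, 0.3421, 0.1637]
tool_rot: [-0.031, 1.0, 0.003, 0.002]
ft_force: [-1.0, -0.1, -0.5]
grip_width: 0.0599
```

```bash
python3 -c "
from h import *
plan([.513,.314,-.002],92)"
```

```text
turn [0.4 0.3 1.5] shift [-41.6 -29.5 165.7] now [0.4704 0.3421 0.1637] grip 59.9 F [-1.  -0.1 -0.5] t 2.5
```

jog_arm([
  [[-21,-15,40,0.4,0.3,1.5,62],[-21,-15,40,0,0,0,62],[0,0,30,0,0,0,62],[0,0,20,0,0,0,62],[0,0,0,0,0,0,62]],
])

```text
clock: 3.0
eef_pos: [0.5155, 0.3156, 0.0338]
tool_rot: [-0.016, 1.0, 0.001, 0.001]
ft_force: [-0.9, 0.2, -0.5]
grip_width: 0.0615
```

```bash
python3 -c "
from h import *
plan([.513,.314,-.002],92)
a=snap('side')[140:260,220:400];cv2.imwrite('pics/c1.png',cv2.resize(a,None,fx=3.5,fy=3.5,interpolation=2)[:,:,::-1])"
```

```text
turn [ 0.1  0.1 -0.2] shift [ 2.5 -1.5 35.8] now [0.5155 0.3156 0.0338] grip 61.5 F [-0.9  0.2 -0.5] t 3.0
```

View pics/c1.png

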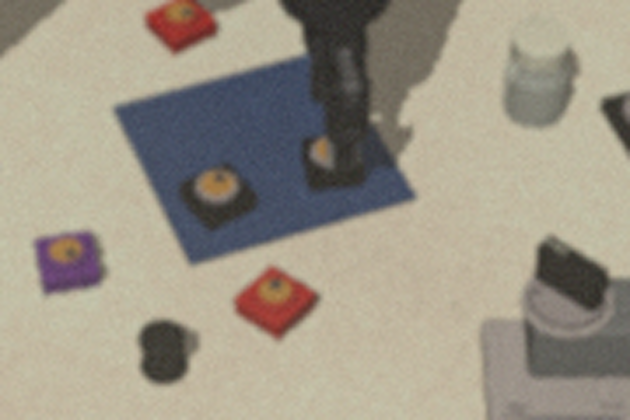

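```bash
python3 -c "
from h import *
for p in ([.505,.314,.008],[.513,.314,.008],[.5155,.2856,.042]): print((proj('side',p)-[220,140])*3.5)
print(at('side',np.array([333,161])/3.5+[220,140],.012))"
```

```text
[317.58380823 166.06630465]
[328.76307596 165.00045575]
[338.06858193 158.19471382]
[0.51596178 0.3135628  0.012     ]
```

The side crop shows carrier A between the fingers at crop (333,161), so it is at (0.516, 0.314). I'll descend and grip.

jog_arm([
  [[0,-1.5,25,0,0,0,62],[0,0,10,0,0,0,62],[0,0,1,0,0,0,36],[0,0,0,0,0,0,36],[0,0,0,0,0,0,36]],
])

```text
clock: 3.55
eef_pos: [0.5199, 0.3199, 0.0075]
tool_rot: [-0.018, 1.0, 0.005, 0.007]
ft_force: [0.2, -0.2, 0.1]
grip_width: 0.0384
```

jog_arm([
  [[0,0,0,0,0,0,36],[0,0,0,0,0,0,36],[0,0,-40,0,0,0,36],[0,0,-40,0,0,0,36],[0,0,-40,0,0,0,36]],
])

```text
clock: 4.05
eef_pos: [0.5144, 0.3165, 0.1256]
tool_rot: [-0.018, 1.0, 0.002, 0.001]
ft_force: [0.5, 0.2, -0.5]
grip_width: 0.0386
```

```bash
python3 -c "
from h import *
u=np.radians(-8); print(np.array([.6166,-.0521])+.04*np.array([-np.sin(u),np.cos(u)]),np.array([.6166,-.0521])-.04*np.array([-np.sin(u),np.cos(u)]))
plan([.622,-.0125,.12],82)"
```

```text
[ 0.62216692 -0.01248928] [ 0.61103308 -0.09171072]
turn [ 0.3  0.1 10. ] shift [-152.4 -310.9    5.6] now [0.5144 0.3165 0.1256] grip 38.6 F [ 0.5  0.2 -0.5] t 4.05
```

jog_arm([
  [[0,0,-30,0,0,5,36],[0,0,-20,0,0,5,36],[-20,-40,0,0,0,0,36],[-20,-40,0,0,0,0,36],[-20,-40,0,0,0,0,36]],
])

```text
clock: 4.55
eef_pos: [0.5604, 0.1946, 0.1881]
tool_rot: [0.067, 0.998, 0.009, 0.01]
ft_force: [1.0, -0.9, -1.3]
grip_width: 0.0382
```

jog_arm([
  [[-20,-40,0,0,0,0,36],[-20,-40,0,0,0,0,36],[-20,-40,0,0,0,0,36],[-20,-40,0,0,0,0,36],[0,0,0,0,0,0,36]],
])

```text
clock: 5.05
eef_pos: [0.6215, 0.0133, 0.189]
tool_rot: [0.07, 0.997, 0.008, 0.012]
ft_force: [-0.2, 0.9, -1.3]
grip_width: 0.0383
```

```bash
python3 -c "
from h import *
plan([.622,-.0125,.047],82)
a=snap('side')[120:300,300:480];cv2.imwrite('pics/c2.png',cv2.resize(a,None,fx=3,fy=3,interpolation=2)[:,:,::-1])"
```

```text
turn [ 1.1  1.4 -0. ] shift [ -4.1 -25.4 142. ] now [0.6215 0.0133 0.189 ] grip 38.3 F [-0.2  0.9 -1.3] t 5.05
```

View pics/c2.png

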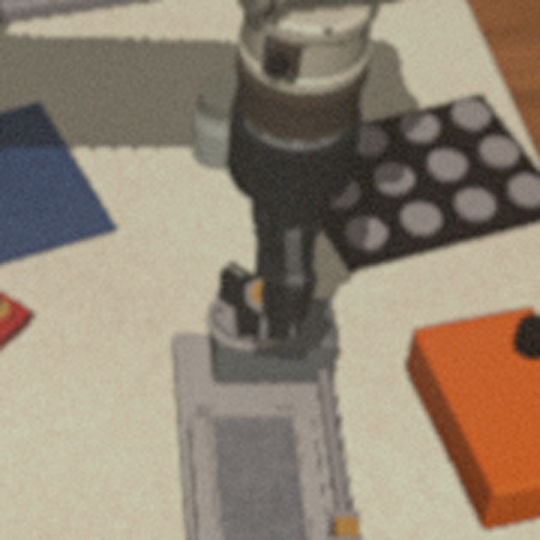

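Carrier A is held between the fingers, at crop (258,292).

jog_arm([
  [[-4,-13,20,1.1,1.4,0,36],[0,-13,35,0,0,0,36],[0,0,25,0,0,0,36],[0,0,10,0,0,0,36],[0,0,0,0,0,0,36]],
])

```text
clock: 5.6
eef_pos: [0.6222, -0.0069, 0.0989]
tool_rot: [0.067, 0.998, 0.002, 0.001]
ft_force: [-0.3, -0.1, 0.0]
grip_width: 0.0385
```

```bash
python3 -c "
from h import *
for q in ((218,415),(295,415)): print(at('side',np.array(q)/3+[300,120],.037))
plan([.622,-.0125,.047],82)"
```

```text
[0.60566017 0.04996103 0.037     ]
[0.66120348 0.04230974 0.037     ]
turn [0.2 0.1 0.3] shift [-0.6 -5.6 51.9] now [ 0.6222 -0.0069  0.0989] grip 38.5 F [-0.3 -0.1  0. ] t 5.6
```

jog_arm([
  [[-2,-5,20,0,0,0,36],[0,0,18,0,0,0,36],[0,0,8,0,0,0,36],[0,0,4,0,0,0,36],[0,0,0,0,0,0,36]],
])

```text
clock: 6.1
eef_pos: [0.6278, -0.0077, 0.0547]
tool_rot: [0.064, 0.998, 0.002, 0.006]
ft_force: [0.7, -0.1, -0.8]
grip_width: 0.0381
```

```bash
python3 -c "
from h import *
plan([.6235,-.0125,.047],82)"
```

```text
turn [0.3 0.7 0.6] shift [ 3.6 -5.3  7.7] now [ 0.6278 -0.0077  0.0547] grip 38.1 F [ 0.7 -0.1 -0.8] t 6.1
```

jog_arm([
  [[4,-3,4,0.3,0.7,0,36],[0,0,3,0,0,0,36],[0,0,0,0,0,0,36]],
])

```text
clock: 6.4
eef_pos: [0.625, -0.0099, 0.0501]
tool_rot: [0.064, 0.998, -0.0, 0.001]
ft_force: [-0.0, 0.4, -0.5]
grip_width: 0.0383
```

```bash
python3 -c "
from h import *
plan([.6235,-.0125,.045],82)"
```

```text
turn [0.  0.2 0.7] shift [ 1.1 -2.8  5.1] now [ 0.625  -0.0099  0.0501] grip 38.3 F [-0.   0.4 -0.5] t 6.4
```

jog_arm([
  [[1,-1,3,0,0,0,36],[0,0,2,0,0,0,36],[0,0,2,0,0,0,36],[0,0,0,0,0,0,36]],
])

```text
clock: 6.8
eef_pos: [0.6242, -0.0111, 0.0431]
tool_rot: [0.064, 0.998, -0.0, 0.002]
ft_force: [0.1, 0.1, -1.4]
grip_width: 0.0383
```

jog_arm([
  [[0,0,2,0,0,0,36],[0,0,1.5,0,0,0,36],[0,0,0,0,0,0,36]],
])

```text
clock: 7.1
eef_pos: [0.6243, -0.0112, 0.0402]
tool_rot: [0.064, 0.998, 0.0, 0.002]
ft_force: [-0.5, 0.3, -0.2]
grip_width: 0.0384
```

```bash
python3 -c "
from h import *
plan([.6235,-.0125,.040],82)
a=snap('side')[180:320,340:480];cv2.imwrite('pics/c3.png',cv2.resize(a,None,fx=4,fy=4,interpolation=2)[:,:,::-1])"
```

```text
turn [0.  0.3 0.6] shift [ 0.7 -1.4  0.2] now [ 0.6243 -0.0112  0.0402] grip 38.4 F [-0.5  0.3 -0.2] t 7.1
```

View pics/c3.png

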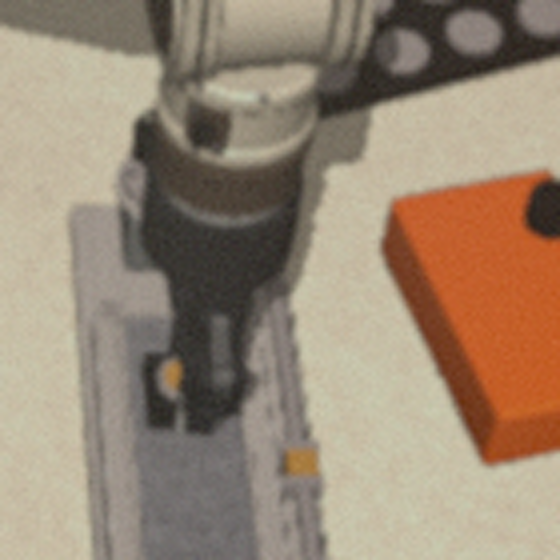

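In the side crop carrier A is over the tray, spanning crop x 148–227 with the tray spanning 137–245, so it is well centred. I'll lower it until it touches.

jog_arm([
  [[0,0,2,0,0,0,36],[0,0,0,0,0,0,36]],
])

```text
clock: 7.35
eef_pos: [0.6246, -0.0112, 0.0406]
tool_rot: [0.064, 0.998, 0.0, 0.003]
ft_force: [0.1, -0.0, -0.9]
grip_width: 0.0381
```

jog_arm([
  [[0,0,2,0,0,0,36],[0,0,0,0,0,0,36]],
])

```text
clock: 7.55
eef_pos: [0.6253, -0.0112, 0.0402]
tool_rot: [0.064, 0.998, 0.0, 0.004]
ft_force: [0.1, -0.3, -0.9]
grip_width: 0.0387
```

jog_arm([
  [[0,0,2,0,0,0,36],[0,0,0,0,0,0,36]],
])

```text
clock: 7.75
eef_pos: [0.6258, -0.0112, 0.0403]
tool_rot: [0.064, 0.998, 0.0, 0.005]
ft_force: [-0.5, -0.4, -0.7]
grip_width: 0.0384
```

```bash
python3 -c "
from h import *
o=get_obs(); print(o['joint_pos'].round(3),o['tau'].round(1),o['ft_force'],o['ft_torque'],o['eef_pos'],R.from_quat(o['tool_rot']).as_matrix().round(3))"
```

```text
[-0.018  0.615  0.062  1.009  0.     0.11 ] [ -0.  -52.1  22.7   0.1   0.   -0. ] [-0.47208217 -0.43361372 -0.71641713] [-0.02618386 -0.0131869   0.01106242] [ 0.62576734 -0.01121723  0.04027151] [[-0.992  0.128  0.01 ]
 [ 0.128  0.992 -0.   ]
 [-0.01   0.001 -1.   ]]
```

jog_arm([
  [[0,0,4,0,-0.5,0,36]],
])

```text
clock: 7.85
eef_pos: [0.6263, -0.0113, 0.0397]
tool_rot: [0.064, 0.998, 0.0, 0.01]
ft_force: [-14.3, -0.6, 40.5]
grip_width: 0.0384
```

jog_arm([
  [[0,0,0,0,0,0,36]],
])

```text
clock: 7.95
eef_pos: [0.6266, -0.0112, 0.0409]
tool_rot: [0.064, 0.998, 0.0, 0.011]
ft_force: [-0.6, 0.5, -1.7]
grip_width: 0.0383
```

It is in contact: 40 N for a moment while pressing, with z staying at about 0.040. I'll release and retreat.

jog_arm([
  [[0,0,0,0,0,0,50],[0,0,0,0,0,0,50],[0,0,-20,0,0,0,50],[0,0,-40,0,0,0,50],[0,0,-40,0,0,0,50]],
])

```text
clock: 8.45
eef_pos: [0.6186, -0.0109, 0.1317]
tool_rot: [0.064, 0.998, -0.0, 0.001]
ft_force: [1.1, 0.9, 0.1]
grip_width: 0.0497
```

```bash
python3 -c "
from h import *
plan([.434,.294,.12],118.5)"
```

```text
turn [ -0.1   0.1 -35.9] shift [ 16.7 356.1  11.7] now [ 0.6186 -0.0109  0.1317] grip 49.7 F [1.1 0.9 0.1] t 8.45
```

jog_arm([
  [[0,0,-30,0,0,-8.5,60],[0,0,0,0,0,-8.5,60],[0,0,0,0,0,-8.5,60],[0,0,0,0,0,-8.5,60],[2,45,0,0,0,-3,60]],
])

```text
clock: 8.95
eef_pos: [0.6022, 0.025, 0.1657]
tool_rot: [-0.26, 0.966, -0.003, 0.006]
ft_force: [0.5, 1.0, 0.2]
grip_width: 0.0599
```

jog_arm([
  [[2,45,0,0,0,0,60],[2,45,0,0,0,0,60],[2,45,0,0,0,0,60],[2,45,0,0,0,0,60],[2,45,0,0,0,0,60]],
])

```text
clock: 9.45
eef_pos: [0.4768, 0.219, 0.1583]
tool_rot: [-0.257, 0.966, -0.003, 0.004]
ft_force: [0.6, 0.4, -0.5]
grip_width: 0.0596
```

jog_arm([
  [[2,45,10,0,0,0,60],[2,20,10,0,0,0,60],[0,0,10,0,0,0,60],[0,0,0,0,0,0,60]],
])

```text
clock: 9.85
eef_pos: [0.4358, 0.2798, 0.1241]
tool_rot: [-0.262, 0.965, -0.003, 0.002]
ft_force: [0.4, 0.3, -1.3]
grip_width: 0.0599
```

```bash
python3 -c "
from h import *
plan([.434,.294,.04],118.5)
for t in ['carrier1']:
  snap('side')
  for r in masks_of(t,'side'): print(r['conf'],r['at'],rect('side',r['pixels'],.016))
  snap('top')
  for r in masks_of(t,'top'): print(r['conf'],r['at'],rect('top',r['pixels'],.016))
"
```

```text
turn [-0.4  0.2  1.9] shift [-5.2 13.3 84.1] now [0.4358 0.2798 0.1241] grip 59.9 F [ 0.4  0.3 -1.3] t 9.85
0.87 [385.1, 281.6] [630.2  11.5  48.7  42.6  82.1]
0.84 [239.2, 214.0] [324.3 241.   41.9  54.7   4.2]
0.69 [285.8, 193.4] [429.8 288.2  42.9  49.7  28.6]
0.64 [299.7, 226.1] [459.2 184.8  54.3  47.2  45.5]
0.86 [263.5, 265.8] [460.7 188.6  41.8  38.   46. ]
0.7 [145.8, 279.1] [420.6 482.7  37.7  30.5  29.6]
0.54 [227.3, 277.8] [433.7 281.   32.2  18.2  25.7]
0.51 [348.6, 199.7] [629.7 -12.4  41.1  40.9  83.5]
0.28 [295.5, 188.6] [649.8 120.1  56.1  54.8   1. ]
```

jog_arm([
  [[-5,12,30,0,0,2,60],[0,0,35,0,0,0,60],[0,0,15,0,0,0,60],[0,0,0,0,0,0,60]],
])

```text
clock: 10.45
eef_pos: [0.4443, 0.2911, 0.0481]
tool_rot: [-0.238, 0.971, -0.001, 0.01]
ft_force: [-0.6, -1.3, 0.4]
grip_width: 0.0595
```

```bash
python3 -c "
from h import *
plan([.433,.293,.001],118.5)
"
```

```text
turn [-0.3  1.1 -0.9] shift [ 9.   7.1 47.1] now [0.4443 0.2911 0.0481] grip 59.5 F [-0.6 -1.3  0.4] t 10.45
```

jog_arm([
  [[5,3,15,0,1,-1,60],[4,4,10,0,0,0,60],[0,0,0,0,0,0,60]],
])

```text
clock: 10.75
eef_pos: [0.4353, 0.2925, 0.0234]
tool_rot: [-0.246, 0.969, -0.002, 0.002]
ft_force: [1.1, 1.1, 0.6]
grip_width: 0.0598
```

```bash
python3 -c "
from h import *
plan([.433,.293,.001],118.5)
"
```

```text
turn [-0.3  0.2 -0. ] shift [ 1.8  1.5 22.4] now [0.4353 0.2925 0.0234] grip 59.8 F [1.1 1.1 0.6] t 10.75
```

jog_arm([
  [[3,1,12,0,0,0,60],[1,0,8,0,0,0,60],[0,0,2,0,0,0,60],[0,0,0,0,0,0,36],[0,0,0,0,0,0,36]],
])

```text
clock: 11.25
eef_pos: [0.4333, 0.293, 0.0034]
tool_rot: [-0.246, 0.969, -0.001, 0.005]
ft_force: [0.5, -0.1, -0.9]
grip_width: 0.0383
```

jog_arm([
  [[0,0,0,0,0,0,36],[0,0,0,0,0,0,36],[0,0,-30,0,0,0,36],[0,0,-40,0,0,0,36],[0,0,-40,0,0,0,36]],
])

```text
clock: 11.75
eef_pos: [0.4283, 0.2902, 0.1109]
tool_rot: [-0.246, 0.969, -0.004, -0.002]
ft_force: [0.7, -0.3, -0.8]
grip_width: 0.0385
```

jog_arm([
  [[0,0,-40,0,0,8.5,36],[0,0,0,0,0,8.5,36],[0,0,0,0,0,8.5,36],[0,0,0,0,0,8,36],[0,0,0,0,0,4,36]],
])

```text
clock: 12.25
eef_pos: [0.4324, 0.2932, 0.1617]
tool_rot: [0.088, 0.996, 0.001, 0.006]
ft_force: [0.2, -0.1, -0.1]
grip_width: 0.0387
```

```bash
python3 -c "
from h import *
plan([.612,-.091,.16],82)
"
```

```text
turn [ 0.2  0.7 -2.1] shift [-231.3 -355.5    1.7] now [0.4324 0.2932 0.1617] grip 38.7 F [ 0.2 -0.1 -0.1] t 12.25
```

jog_arm([
  [[-28,-42,-3,0,0.7,-2,36],[-28,-42,0,0,0,0,36],[-28,-42,0,0,0,0,36],[-28,-42,0,0,0,0,36],[-28,-42,0,0,0,0,36]],
])

```text
clock: 12.75
eef_pos: [0.5406, 0.0702, 0.1652]
tool_rot: [0.062, 0.998, 0.003, 0.001]
ft_force: [0.2, 0.7, -0.1]
grip_width: 0.0385
```

jog_arm([
  [[-28,-42,0,0,0,0,36],[-28,-42,0,0,0,0,36],[-28,-42,0,0,0,0,36],[-10,-20,0,0,0,0,36],[0,0,0,0,0,0,36]],
])

```text
clock: 13.25
eef_pos: [0.6164, -0.0936, 0.1638]
tool_rot: [0.067, 0.998, 0.003, 0.002]
ft_force: [-0.4, 0.4, -0.8]
grip_width: 0.0386
```

```bash
python3 -c "
from h import *
plan([.612,-.091,.05],82)
"
```

```text
turn [0.3 0.3 0.4] shift [  4.7   2.  113.8] now [ 0.6164 -0.0936  0.1638] grip 38.6 F [-0.4  0.4 -0.8] t 13.25
```

jog_arm([
  [[5,2,35,0.3,0.3,0,36],[0,0,40,0,0,0,36],[0,0,20,0,0,0,36],[0,0,0,0,0,0,36]],
])

```text
clock: 13.65
eef_pos: [0.6123, -0.0902, 0.0674]
tool_rot: [0.067, 0.998, 0.001, 0.001]
ft_force: [0.1, -0.1, -0.3]
grip_width: 0.0386
```

```bash
python3 -c "
from h import *
plan([.612,-.091,.05],82)
"
```

```text
turn [0.1 0.1 0.3] shift [ 0.2 -0.9 17.4] now [ 0.6123 -0.0902  0.0674] grip 38.6 F [ 0.1 -0.1 -0.3] t 13.65
```

jog_arm([
  [[0,0,10,0,0,0,36],[0,0,8,0,0,0,36],[0,0,4,0,0,0,36],[0,0,3,0,0,0,36]],
])

```text
clock: 14.05
eef_pos: [0.6144, -0.0884, 0.0445]
tool_rot: [0.066, 0.998, 0.001, 0.004]
ft_force: [-0.3, 0.7, -0.9]
grip_width: 0.0387
```

jog_arm([
  [[0,0,2.5,0,0,0,36]],
])

```text
clock: 14.15
eef_pos: [0.615, -0.0883, 0.0425]
tool_rot: [0.066, 0.998, 0.001, 0.004]
ft_force: [-0.3, -0.4, -0.6]
grip_width: 0.0386
```

jog_arm([
  [[0,0,2.5,0,0,0,36]],
])

```text
clock: 14.25
eef_pos: [0.6155, -0.0884, 0.0404]
tool_rot: [0.066, 0.998, 0.001, 0.005]
ft_force: [0.2, -0.2, -0.4]
grip_width: 0.0387
```

jog_arm([
  [[2,0,1.5,0,0.6,0,36]],
])

```text
clock: 14.35
eef_pos: [0.6136, -0.0882, 0.039]
tool_rot: [0.066, 0.998, 0.001, -0.0]
ft_force: [-0.2, 0.1, -1.5]
grip_width: 0.0384
```

jog_arm([
  [[0,0,1.5,0,0,0,36]],
])

```text
clock: 14.45
eef_pos: [0.6137, -0.0882, 0.0377]
tool_rot: [0.066, 0.998, 0.001, -0.0]
ft_force: [-3.7, 0.4, 8.4]
grip_width: 0.0387
```

jog_arm([
  [[0,0,1.5,0,0,0,36]],
])

```text
clock: 14.55
eef_pos: [0.6137, -0.0882, 0.0377]
tool_rot: [0.066, 0.998, 0.001, -0.0]
ft_force: [-6.0, 1.1, 13.4]
grip_width: 0.0386
```

Carrier B touches down at z = 0.0377. I'll release, retreat and go up over the knob, then look at the result.

jog_arm([
  [[0,0,-0.5,0,0,0,50],[0,0,0,0,0,0,50],[0,0,-20,0,0,0,50],[0,0,-40,0,0,0,50],[0,0,-40,0,0,0,50]],
])

```text
clock: 15.05
eef_pos: [0.6092, -0.088, 0.1337]
tool_rot: [0.066, 0.998, 0.001, -0.007]
ft_force: [1.2, -0.9, -0.2]
grip_width: 0.0498
```

jog_arm([
  [[40,0,-40,0,0,0,50],[45,0,0,0,0,0,50],[45,0,0,0,0,0,50],[45,0,0,0,0,0,50],[0,0,0,0,0,0,50]],
])

```text
clock: 15.55
eef_pos: [0.4395, -0.0656, 0.1754]
tool_rot: [0.066, 0.998, 0.001, -0.001]
ft_force: [0.3, -0.1, -1.0]
grip_width: 0.0504
```

```bash
python3 -c "
from h import *
im=snap('top')
for t,z in (('carrier1',.053),('knob_grip',.104),('screw',.072)):
  for r in masks_of(t,'top'): print(t,r['conf'],r['at'],rect('top',r['pixels'],z))
a=im[165:240,275:445]; b=snap('side')[195:365,320:460]
for t,z in (('carrier1',.053),('knob_grip',.104),('screw',.072)):
  for r in masks_of(t,'side'): print(t,r['conf'],r['at'],rect('side',r['pixels'],z))
A=cv2.resize(a,None,fx=4.7,fy=4.7,interpolation=2);cv2.imwrite('pics/k1.png',A[:,:,::-1])
cv2.imwrite('pics/k2.png',cv2.resize(b,None,fx=3.5,fy=3.5,interpolation=2)[:,:,::-1])"
```

```text
carrier1 0.84 [147.4, 278.1] [420.9 467.4  41.7  43.   27.2]
carrier1 0.72 [378.1, 204.0] [613.  -87.6  43.7  42.2  89.9]
carrier1 0.71 [237.4, 322.0] [322.4 241.2  42.4  40.4   1.4]
carrier1 0.63 [348.2, 198.3] [622.6 -12.   41.3  40.2  81.1]
carrier1 0.58 [264.7, 264.9] [457.4 186.9  42.3  45.4  42.7]
knob_grip 0.51 [293.0, 184.9] [634.6 115.7  20.2  50.1  46.6]
knob_grip 0.46 [486.4, 263.8] [ 475.2 -336.6   55.5   87.6   69.8]
knob_grip 0.43 [360.9, 199.1] [611.2 -55.  205.  106.7  83.5]
screw 0.56 [294.5, 189.3] [639.5 117.4  49.1  47.8   1. ]
screw 0.32 [294.3, 185.0] [642.6 118.1  19.4  50.9  41.4]
carrier1 0.73 [391.7, 305.0] [610.2 -91.8  48.5  40.6  81.2]
carrier1 0.69 [238.6, 213.4] [325.3 206.2  40.1  53.4   5.1]
carrier1 0.61 [384.4, 280.1] [620.6 -13.7  49.6  42.3  82.1]
carrier1 0.49 [383.3, 222.7] [643.7 142.4  76.7  51.9  77.2]
carrier1 0.48 [267.5, 148.0] [410.1 429.2  50.1  27.9  84.7]
knob_grip 0.56 [381.6, 219.8] [633.7 106.6  38.3  57.   43.2]
screw 0.97 [381.9, 220.7] [639.4 125.7  75.1  48.7  78.6]
```

View pics/k2.png

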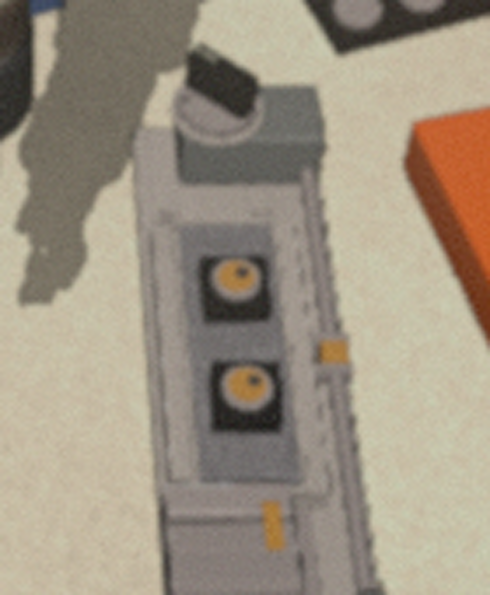

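Both carriers sit flat in the tray, at crop (237,288) and (246,395). The brass finger tip at (272,500) overlaps the jaw. Before touching the knob I'll measure the gap in a rectified, averaged patch.

```bash
cat >> h.py <<'E'
O=np.array([.6085,-.145]); YAW=np.radians(-8)
def patch(n,k=8,z=.05,s=.25,W=90,H=90,name=None):
    """mean picture resampled to plane z: rows=-stage y(mm) , cols = stage x; s mm/px, centred at O"""
    im=np.mean([camera(n).astype(float) for _ in range(k)],0).astype(np.float32)
    xs=np.arange(-W/2,W/2,s)/1000; ys=np.arange(H/2,-H/2,-s)/1000
    X,Y=np.meshgrid(xs,ys); c,sn=np.cos(YAW),np.sin(YAW)
    wx=O[0]+c*X-sn*Y; wy=O[1]+sn*X+c*Y
    m=camera_model(n); f=240/np.tan(np.radians(m['fovy'])/2); P=np.array(m['pose'])
    p=np.stack([wx-P[0,3],wy-P[1,3],0*wx+z-P[2,3]],-1)@P[:3,:3]
    u=p[...,:2]/p[...,2:]; u=u*(1+m['k1']*(u**2).sum(-1,keepdims=True))
    M=(u*f+[m['cx'],m['cy']]).astype(np.float32)
    o=cv2.remap(im,M[...,0],M[...,1],cv2.INTER_CUBIC)
    if name: np.save(name,o)
    return np.clip(o,0,255)
E
python3 - <<'E'
from h import *
a=patch('top',name='top_a.npy');b=patch('side',name='side_a.npy')
o=np.hstack([a,b]).astype(np.uint8)[:,:,::-1]
cv2.imwrite('pics/g0.png',cv2.resize(o,None,fx=1.1,fy=1.1))
plan([.635,.116,.14],225)
E
```

```text
turn [ 0.2  0.3 37.4] shift [ -3.4 261.8  36.9] now [ 0.4475 -0.0667  0.1769] grip 50.1 F [ 0.  -0.6 -0.1] t 16.75
```

View pics/g0.png

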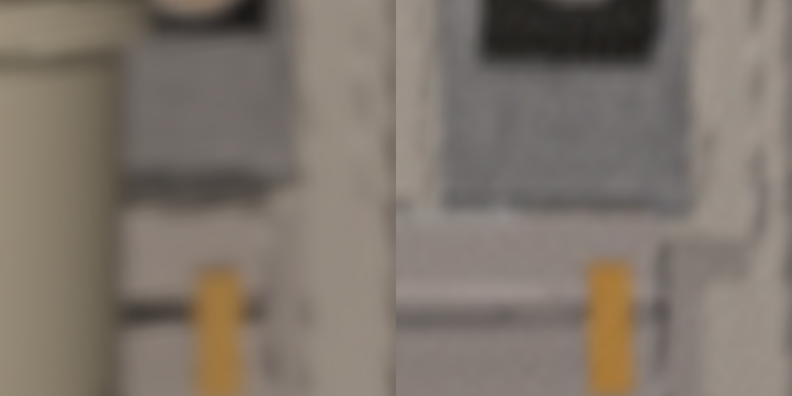

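In both rectified views the brass tip is about 10 mm past the narrow dark gap (rows 268 and 312, 4.4 px/mm), so the starting gap is about 3–4 mm. I'll go to the knob with the wrist wound back, to leave range for turning clockwise.

jog_arm([
  [[0,0,0,0,0,-8.4,50],[0,0,0,0,0,-8.4,50],[0,0,0,0,0,-8.4,50],[0,0,0,0,0,-8.4,50],[0,0,0,0,0,-8.4,50]],
])

```text
clock: 17.25
eef_pos: [0.4474, -0.0667, 0.1771]
tool_rot: [-0.305, 0.952, -0.001, 0.003]
ft_force: [-0.4, 0.1, -0.2]
grip_width: 0.05
```

jog_arm([
  [[0,0,0,0,0,-8.4,50],[0,0,0,0,0,-8.4,50],[0,0,0,0,0,-8.4,50],[0,0,0,0,0,-8.4,50],[0,0,0,0,0,-8.4,50]],
])

```text
clock: 17.75
eef_pos: [0.4474, -0.0667, 0.1772]
tool_rot: [-0.633, 0.774, -0.002, 0.003]
ft_force: [-0.3, -0.5, -0.1]
grip_width: 0.0501
```

jog_arm([
  [[0,0,0,0,0,-8.4,50],[0,0,0,0,0,-8.4,50],[0,0,0,0,0,-8.4,50],[0,0,0,0,0,-8.4,50],[0,0,0,0,0,-8.4,50]],
])

```text
clock: 18.25
eef_pos: [0.4474, -0.0667, 0.1774]
tool_rot: [0.872, -0.489, 0.003, -0.002]
ft_force: [-0.2, -0.1, -0.0]
grip_width: 0.0505
```

jog_arm([
  [[0,0,0,0,0,-8.4,50],[0,0,0,0,0,-8.4,50],[0,0,0,0,0,0,50]],
])

```text
clock: 18.55
eef_pos: [0.4473, -0.0667, 0.1775]
tool_rot: [0.936, -0.353, 0.003, -0.002]
ft_force: [-0.5, 0.8, -0.6]
grip_width: 0.0502
```

```bash
python3 -c "
from h import *
plan([.635,.116,.14],225); print(get_obs()['joint_pos'].round(2))
"
```

```text
turn [-0.3 -0.3  3.7] shift [   3.5 -261.9   37.5] now [ 0.4473 -0.0667  0.1775] grip 50.2 F [-0.5  0.8 -0.6] t 18.55
[-0.15  0.17 -0.22  1.17  0.   -2.57]
```

jog_arm([
  [[0,0,0,0,0,3.7,50],[0,-48,0,0,0,0,50],[0,-48,0,0,0,0,50],[0,-48,0,0,0,0,50],[0,-48,0,0,0,0,50]],
])

```text
clock: 19.05
eef_pos: [0.5854, 0.066, 0.1788]
tool_rot: [0.918, -0.398, 0.003, -0.0]
ft_force: [1.7, -0.3, 0.5]
grip_width: 0.0503
```

jog_arm([
  [[0,-45,0,0,0,0,50],[0,-45,0,0,0,0,50],[0,0,0,0,0,0,50]],
])

```text
clock: 19.35
eef_pos: [0.6565, 0.1349, 0.1756]
tool_rot: [0.916, -0.4, 0.003, -0.001]
ft_force: [-1.0, 0.1, -0.2]
grip_width: 0.0499
```

```bash
python3 -c "
from h import *
plan([.635,.116,.12],225); print(get_obs()['joint_pos'].round(2))
"
```

```text
turn [-0.2 -0.2 -2.2] shift [-1.8 28.5 55.6] now [0.6565 0.1349 0.1756] grip 49.9 F [-1.   0.1 -0.2] t 19.35
[ 0.2   0.61  0.42  1.38 -0.   -2.11]
```

jog_arm([
  [[-1,15,15,0,0,-2.2,50],[-1,14,20,0,0,0,50],[0,0,15,0,0,0,50],[0,0,0,0,0,0,50]],
])

```text
clock: 19.75
eef_pos: [0.6338, 0.1172, 0.1214]
tool_rot: [0.923, -0.386, 0.002, 0.0]
ft_force: [-0.5, -0.9, 0.1]
grip_width: 0.0498
```

```bash
python3 -c "
from h import *
plan([.635,.116,.079],225)
a=snap('side')[160:270,320:440];cv2.imwrite('pics/k3.png',cv2.resize(a,None,fx=4.5,fy=4.5,interpolation=2)[:,:,::-1])"
```

```text
turn [-0.1 -0.2 -0.4] shift [ 1.7  0.  42.4] now [0.6338 0.1172 0.1214] grip 49.8 F [-0.5 -0.9  0.1] t 19.75
```

View pics/k3.png

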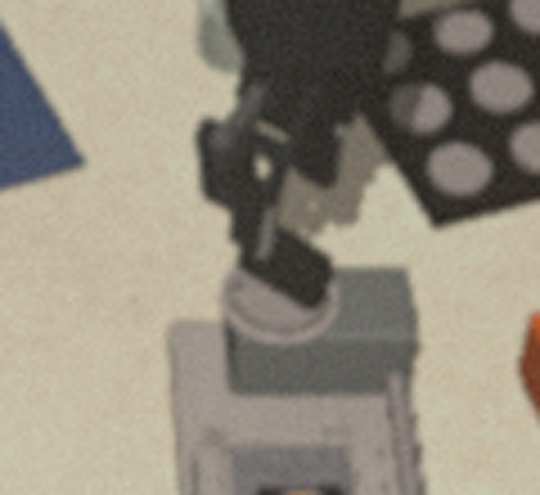

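```bash
python3 -c "
from h import *
for r in (288,295): print(at('side',np.array([282,r])/4.5+[320,160],.072))
for p in ([.635,.116,.072],[.635,.116,.104]): print((proj('side',p)-[320,160])*4.5)
for i in range(4): print((proj('side',[.635+[.026,-.026,0,0][i],.116+[0,0,.026,-.026][i],.072])-[320,160])*4.5)
"
```

```text
[0.63872483 0.11510789 0.072     ]
[0.6377547  0.11059711 0.072     ]
[274.19594557 287.42096901]
[279.98678201 243.09355811]
[325.90419302 282.11003302]
[222.26014925 292.75648833]
[263.28788744 248.80968024]
[285.37870398 327.01911288]
```

The open fingers straddle the knob bar, with the disc centred near crop (282,292), so the axis is at about (0.637, 0.115). I'll descend and grip.

jog_arm([
  [[0,-1,20,0,0,0,45],[0,0,16,0,0,0,45],[0,0,4,0,0,0,45],[0,0,0,0,0,0,45]],
])

```text
clock: 20.2
eef_pos: [0.6385, 0.1176, 0.0874]
tool_rot: [0.922, -0.388, 0.006, -0.003]
ft_force: [0.2, 0.4, -0.5]
grip_width: 0.0451
```

```bash
python3 -c "
from h import *
plan([.637,.115,.079],225)"
```

```text
turn [-0.5 -0.5 -0.7] shift [0.8 2.9 8.4] now [0.6385 0.1176 0.0874] grip 45.1 F [ 0.2  0.4 -0.5] t 20.2
```

jog_arm([
  [[1,3,8,-0.5,-0.5,-0.7,40],[0,0,0,0,0,0,25],[0,0,0,0,0,0,10],[0,0,0,0,0,0,10],[0,0,0,0,0,0,10]],
])

```text
clock: 20.7
eef_pos: [0.6393, 0.1157, 0.0825]
tool_rot: [0.924, -0.382, 0.002, -0.002]
ft_force: [0.2, 0.6, -1.7]
grip_width: 0.0124
```

```bash
python3 -c "
from h import *
plan([.637,.115,.079],225);o=get_obs();print(o['ft_torque'],o['joint_pos'])"
```

```text
turn [-0.3 -0.1  0. ] shift [-1.1  2.1  3.5] now [0.6393 0.1157 0.0825] grip 12.4 F [ 0.2  0.6 -1.7] t 20.7
[-0.04283658 -0.01944661 -0.04483417] [ 1.78279673e-01  6.22217519e-01  1.97112802e-01  1.14000152e+00
  1.61421629e-03 -2.17840883e+00]
```

jog_arm([
  [[0,0,0,0,0,8.4,8],[0,0,0,0,0,8.4,8],[0,0,0,0,0,8.4,8],[0,0,0,0,0,8.4,8],[0,0,0,0,0,8.4,8]],
])

```text
clock: 21.2
eef_pos: [0.6374, 0.1149, 0.0825]
tool_rot: [0.719, -0.695, 0.001, -0.001]
ft_force: [-0.2, 0.1, 0.4]
grip_width: 0.0127
```

jog_arm([
  [[0,0,0,0,0,8.4,8],[0,0,0,0,0,8.4,8],[0,0,0,0,0,8.4,8],[0,0,0,0,0,8.4,8],[0,0,0,0,0,8.4,8]],
])

```text
clock: 21.7
eef_pos: [0.6355, 0.1156, 0.0825]
tool_rot: [-0.414, 0.91, 0.001, -0.001]
ft_force: [-0.1, 1.2, -1.0]
grip_width: 0.0127
```

```bash
cat >> h.py <<'E'
def tdir():
    v=R.from_quat(get_obs()['tool_rot']).apply([0,1,0]); return np.degrees(np.arctan2(v[1],v[0]))%360
E
python3 - <<'E'
from h import *
print(tdir(),get_obs()['eef_pos'],get_obs()['ft_torque'])
a=patch('top',4,name='top_b.npy');b=patch('side',8,name='side_b.npy')
o=np.hstack([a,b,np.clip(np.load('side_a.npy'),0,255)]).astype(np.uint8)[:,:,::-1]
cv2.imwrite('pics/g1.png',cv2.resize(o,None,fx=.74,fy=1.1))
E
```

```text
138.9529721385185 [0.63554697 0.11563485 0.08248284] [0.18374733 0.14711898 0.09394625]
```

View pics/g1.png

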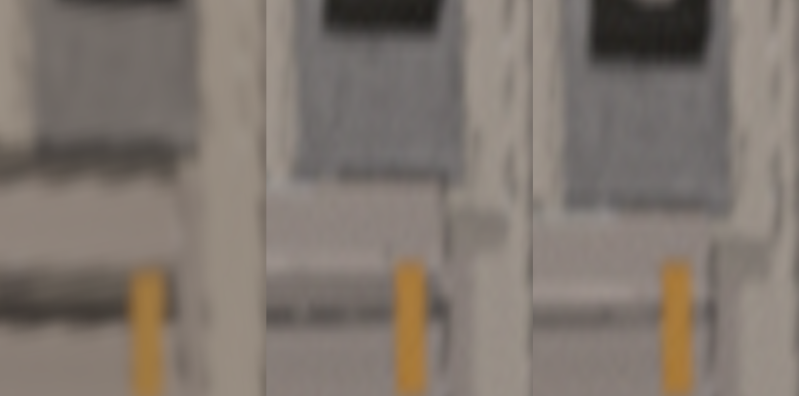

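Run:
```python
from h import *
for n,c0,c1,fc in(('top_b',40,160,(190,215)),('side_b',60,165,(185,205)),('top_a',135,165,(190,215)),('side_a',60,165,(185,205))):
    o=np.load(n+'.npy'); p=o[:,c0:c1].mean((1,2)); 
    print(n,'rows200-315 step5'); print(p[200:320:4].round(0).astype(int))
    g=np.gradient(cv2.GaussianBlur(p[:,None],(1,9),0)[:,0])
    i=[k for k in range(205,318) if abs(g[k])>abs(g[k-1]) and abs(g[k])>=abs(g[k+1]) and abs(g[k])>.5]
    print([(k,45-k*.25,round(g[k],2)) for k in i])
    q=o[:,fc[0]:fc[1]].mean(1); q=q[:,0]-q[:,2]; gg=np.gradient(cv2.GaussianBlur(q[:,None],(1,9),0)[:,0]); k=gg[200:300].argmax()+200; print('finger',k,45-k*.25)
A=np.load('side_a.npy').mean(2).astype(np.float32);B=np.load('side_b.npy').mean(2).astype(np.float32)
t=A[20:190,30:290]; best_=cv2.matchTemplate(B[0:200,30:290],t[31:],cv2.TM_CCOEFF_NORMED); v=best_[:,0]; k=v.argmax(); f=(v[k-1]-v[k+1])/(2*(v[k-1]-2*v[k]+v[k+1])); print('disp mm',(51-(k+f))*.25,v[k])
```

```text
top_b rows200-315 step5
[132 132 132 132 133 133 133 132 129 125 118 111 103  97  92  90  87  83
  77  70  64  63  69  82  98 111 120 124 127 127]
[(243, -15.75, np.float32(-1.9)), (273, -23.25, np.float32(-1.8)), (294, -28.5, np.float32(3.8))]
finger 249 -17.25
side_b rows200-315 step5
[133 133 133 133 133 133 135 137 139 140 138 133 126 120 116 112 112 110
 107 102  96  92  93  99 108 117 124 127 128 127]
[(226, -11.5, np.float32(0.52)), (248, -17.0, np.float32(-1.79)), (278, -24.5, np.float32(-1.61)), (294, -28.5, np.float32(2.24))]
finger 240 -15.0
top_a rows200-315 step5
[122 126 129 131 131 131 131 131 131 131 131 131 131 131 130 125 120 110
  96  83  72  68  73  87 103 116 121 125 127 126]
[(270, -22.5, np.float32(-3.35)), (294, -28.5, np.float32(4.01))]
finger 249 -17.25
side_a rows200-315 step5
[133 135 136 134 133 133 133 133 133 133 133 133 133 136 139 142 144 140
 133 123 115 109 106 107 111 118 123 126 127 127]
[(254, -18.5, np.float32(0.75)), (275, -23.75, np.float32(-2.45)), (300, -30.0, np.float32(1.53))]
finger 240 -15.0
disp mm 6.9792807549238205 0.9783077
```

The gap opened: in the side view the jaw edge is now at about row 268, level with the brass tip, and the stop edge is at about 318. The gap is now about 12 mm. I'll carry on to about 17 mm (roughly 54° more).

jog_arm([
  [[0,0,0,0,0,8.4,8],[0,0,0,0,0,8.4,8],[0,0,0,0,0,8.4,8],[0,0,0,0,0,8.4,8],[0,0,0,0,0,8.4,8]],
])

```text
clock: 22.8
eef_pos: [0.6347, 0.1174, 0.0825]
tool_rot: [-0.055, 0.999, 0.002, -0.002]
ft_force: [-1.2, 2.3, -1.5]
grip_width: 0.0129
```

jog_arm([
  [[0,0,0,0,0,8.4,8],[0,0,0,0,0,0,8]],
])

```text
clock: 23.0
eef_pos: [0.6347, 0.1179, 0.0825]
tool_rot: [0.02, 1.0, 0.002, -0.002]
ft_force: [-1.1, 0.3, -0.8]
grip_width: 0.0127
```

```bash
cat >> h.py <<'E'
def edges(n):
    o=np.load(n+'.npy'); c0,c1=(40,160) if 'top' in n else (60,165)
    p=o[:,c0:c1].mean((1,2)); g=np.gradient(cv2.GaussianBlur(p[:,None],(1,9),0)[:,0])
    print(n,p[180:320:4].round(0).astype(int))
    print([(45-k*.25,round(float(g[k]),2)) for k in range(185,318) if abs(g[k])>abs(g[k-1]) and abs(g[k])>=abs(g[k+1]) and abs(g[k])>.5])
E
python3 - <<'E'
from h import *
print(tdir(),get_obs()['eef_pos'],get_obs()['joint_pos'][5])
patch('top',6,name='top_c.npy');patch('side',8,name='side_c.npy')
edges('top_c');edges('side_c')
E
```

```text
87.69786856151741 [0.63465659 0.11786679 0.08247308] 0.22155988848028868
top_c [132 132 132 132 132 133 133 132 131 127 122 115 107 100  94  91  90  89
  89  89  88  87  83  77  70  64  63  69  82  98 111 119 124 127 127]
[(-11.75, -1.91), (-23.25, -1.82), (-28.5, 3.78)]
side_c [132 132 132 133 133 133 134 135 137 139 140 136 130 122 117 113 110 110
 110 111 111 112 110 107 101  94  89  91  97 107 116 124 126 127 127]
[(-12.5, -1.85), (-24.25, -1.76), (-28.75, 2.4)]
```

The edges put the gap at about 16.6 ± 0.4 mm. I'll add 5° (about 0.4 mm) to be clearly within 16–18, then close.

jog_arm([
  [[0,0,0,0,0,4.5,8],[0,0,0,0,0,0,8],[0,0,0,0,0,0,8]],
])

```text
clock: 24.0
eef_pos: [0.6347, 0.1181, 0.0825]
tool_rot: [0.059, 0.998, 0.002, -0.002]
ft_force: [-2.0, 2.3, 0.1]
grip_width: 0.0128
```

Run:
```python
from h import *
print(tdir(),get_obs()['eef_pos'])
patch('top',6,name='top_d.npy');patch('side',6,name='side_d.npy')
edges('top_d');edges('side_d')
```

```text
83.19044805953746 [0.63470149 0.11806345 0.08251586]
top_d [132 132 132 132 132 133 133 132 130 126 120 112 104  98  93  90  89  89
  89  89  89  87  83  77  70  64  63  69  82  97 111 119 124 127 127]
[(-11.25, -1.89), (-23.25, -1.81), (-28.5, 3.79)]
side_d [132 132 132 132 133 133 134 135 135 135 134 129 124 118 114 113 111 110
 110 110 111 112 110 106 100  93  89  90  97 107 116 124 126 127 127]
[(-12.25, -1.49), (-15.0, -0.54), (-24.25, -1.8), (-28.5, 2.45)]
```

jog_arm([
  [[0,0,0,0,0,-8.4,8],[0,0,0,0,0,-8.4,8],[0,0,0,0,0,-8.4,8],[0,0,0,0,0,-8.4,8],[0,0,0,0,0,-8.4,8]],
])

```text
clock: 25.1
eef_pos: [0.6351, 0.1161, 0.0825]
tool_rot: [-0.311, 0.95, 0.001, -0.001]
ft_force: [0.3, 1.2, 0.0]
grip_width: 0.0129
```

jog_arm([
  [[0,0,0,0,0,-8.4,8],[0,0,0,0,0,-8.4,8],[0,0,0,0,0,-8.4,8],[0,0,0,0,0,-8.4,8],[0,0,0,0,0,-8.4,8]],
])

```text
clock: 25.6
eef_pos: [0.6368, 0.1149, 0.0825]
tool_rot: [-0.637, 0.771, -0.0, 0.0]
ft_force: [0.0, 2.0, -0.7]
grip_width: 0.0126
```

jog_arm([
  [[0,0,0,0,0,-6,8],[0,0,0,0,0,0,8],[0,0,0,0,0,0,8]],
])

```text
clock: 25.9
eef_pos: [0.6371, 0.1149, 0.0825]
tool_rot: [-0.678, 0.735, -0.0, 0.0]
ft_force: [-1.0, 1.8, 0.5]
grip_width: 0.0126
```

Run:
```python
from h import *
print(tdir(),get_obs()['eef_pos'])
patch('top',6,name='top_e.npy');patch('side',6,name='side_e.npy')
edges('top_e');edges('side_e')
```

```text
175.35149486373288 [0.6371192  0.11491443 0.08247524]
top_e [132 132 132 132 132 132 132 132 133 133 133 133 131 127 122 114 106  99
  94  91  89  87  84  77  70  64  63  69  82  98 111 120 124 127 127]
[(-15.25, -1.98), (-23.25, -1.8), (-28.5, 3.79)]
side_e [135 134 133 133 133 133 134 134 134 134 134 133 132 131 130 127 123 119
 116 114 113 112 110 108 103  96  92  93  99 108 117 124 127 128 128]
[(-15.5, -1.0), (-16.75, -1.0), (-24.5, -1.68), (-28.75, 2.27)]
```

jog_arm([
  [[0,0,0,0,0,-5,8],[0,0,0,0,0,-4,8],[0,0,0,0,0,0,8],[0,0,0,0,0,0,8]],
])

```text
clock: 26.9
eef_pos: [0.6376, 0.1149, 0.0825]
tool_rot: [0.735, -0.678, 0.001, -0.001]
ft_force: [-1.4, 1.5, 0.0]
grip_width: 0.0128
```

Run:
```python
from h import *
print(tdir(),get_obs()['eef_pos'])
patch('top',6,name='top_f.npy');patch('side',6,name='side_f.npy')
edges('top_f');edges('side_f')
```

```text
184.64278478998625 [0.6375533  0.11488264 0.08247586]
top_f [131 132 132 132 132 132 132 132 132 133 133 133 132 130 126 120 112 104
  97  93  90  87  83  77  70  64  63  69  82  98 111 120 124 127 127]
[(-16.25, -1.92), (-23.25, -1.79), (-28.5, 3.79)]
side_f [136 135 134 133 133 133 133 133 133 133 134 135 138 140 141 139 133 126
 119 115 112 112 110 108 103  96  92  93  99 108 117 124 127 128 127]
[(-11.5, 0.59), (-17.0, -1.9), (-24.5, -1.66), (-28.5, 2.26)]
```

The setting is at about 12.15 mm (kinematics 12.15, top 12.2, side 11.9, brass tip 12.35). I'll make one last small closing turn, then release straight up.

jog_arm([
  [[0,0,0,0,0,-1.5,8],[0,0,0,0,0,0,8]],
])

```text
clock: 27.7
eef_pos: [0.6377, 0.1149, 0.0825]
tool_rot: [0.745, -0.667, 0.001, -0.001]
ft_force: [-0.6, 2.3, -0.5]
grip_width: 0.0127
```

Run:
```python
from h import *
o=get_obs();print(tdir(),o['ft_force'],o['ft_torque'],o['joint_pos'])
```

```text
186.33639427332625 [-0.59667913  2.34987649 -0.49313972] [0.37268554 0.29853512 0.0942095 ] [ 1.78479054e-01  6.21561136e-01  1.95843940e-01  1.14283786e+00
 -4.59597289e-04 -1.50290838e+00]
```

jog_arm([
  [[0,0,0,0,0,0,20],[0,0,0,0,0,0,45],[0,0,0,0,0,0,45],[0,0,-15,0,0,0,45],[0,0,-30,0,0,0,45]],
])

```text
clock: 28.2
eef_pos: [0.6359, 0.1119, 0.1238]
tool_rot: [0.744, -0.668, 0.0, 0.003]
ft_force: [0.3, 0.3, 0.7]
grip_width: 0.0451
```

jog_arm([
  [[0,0,-40,0,0,0,45],[0,0,-30,0,0,0,45],[0,0,0,0,0,0,45]],
])

```text
clock: 28.5
eef_pos: [0.6384, 0.1114, 0.2007]
tool_rot: [0.744, -0.668, 0.003, 0.001]
ft_force: [0.2, 0.4, 0.3]
grip_width: 0.0451
```

Run:
```python
import h
from h import *
h.O=np.array([.478,-.345]);h.YAW=0
a=patch('top',4,z=.062,s=.35,W=140,H=140);b=patch('side',4,z=.062,s=.35,W=140,H=140)
o=np.hstack([a,b]).astype(np.uint8)[:,:,::-1]
cv2.imwrite('pics/ga.png',o); print(o.shape)
for n in('top','side'):
  for t,z in(('gauge',.03),('blade_tip',.034),('gauge_rest',.002)):
    for r in masks_of(t,n)[:1]: print(n,t,round(r['conf'],2),rect(n,r['pixels'],z))
```

```text
(400, 800, 3)
top blade_tip 0.81 [ 484.5 -360.4   56.    87.7   63.8]
top gauge_rest 0.73 [624.2 -93.9 285.9 125.8  82.9]
side gauge 0.81 [ 482.8 -371.2   58.7   80.8   64.8]
side blade_tip 0.75 [ 482.8 -372.7   59.2   83.1   65.4]
side gauge_rest 0.71 [ 475.7 -346.8  109.6  130.4   76.5]
```

View pics/ga.png

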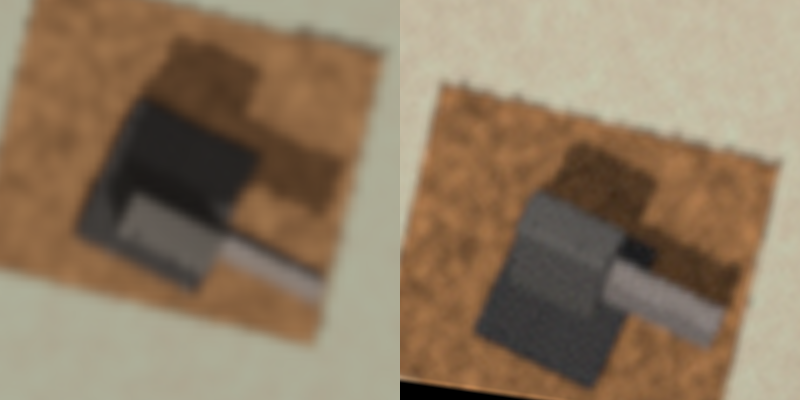

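In both rectified views the fin top is centred at px (175,230), so the fin is at (0.469, -0.356). The blade points at about -24.5°. Next I'll measure the stage's front edge, its yaw and the gap centre.

Run:
```python
from h import *
import h
for n in('top','side'):
    o=patch(n,6,z=.05,W=150,H=90); g=o.mean(2); s=cv2.GaussianBlur(g,(21,9),0); d=np.gradient(s,axis=0)
    xs=np.arange(-75,75,.25)
    for nm,lo,hi,sg in(('stop',283,305,1),('jaw',225,265,-1)):
        cols=[c for c in range(100,300,10)]; r=[45-.25*((sg*d[lo:hi,c]).argmax()+lo) for c in cols]
        p=np.polyfit(xs[cols],r,1); print(n,nm,'slope deg',np.degrees(np.arctan(p[0])).round(2),'y at x=-40',np.polyval(p,-40).round(2),np.round(r,1))
    # front edge of stop top: profile along x for rows of stop (stage y -45..-32)
    q=g[312:355].mean(0); e=np.gradient(cv2.GaussianBlur(q[None],(9,1),0)[0]); print(n,'x profile',q[0:160:6].round(0).astype(int)); 
    q=g[180:225].mean(0); print('jaw',q[0:160:6].round(0).astype(int))
    cv2.imwrite('pics/fr_%s.png'%n,o.astype(np.uint8)[:,:,::-1])
a=np.vstack([cv2.imread('pics/fr_%s.png'%n)[120:] for n in('top','side')]);cv2.imwrite('pics/fr.png',a)
c0=[.469,-.356];plan([*c0,.12],65.5)
print(get_obs()['joint_pos'].round(2),tdir())
```

```text
top stop slope deg 0.4 y at x=-40 -28.83 [-29.  -28.8 -28.8 -28.5 -28.5 -28.5 -29.8 -29.2 -29.  -28.8 -28.5 -28.5
 -28.2 -28.2 -29.5 -29.2 -28.8 -28.5 -28.2 -28.2]
top jaw slope deg 0.34 y at x=-40 -16.18 [-15.2 -17.  -16.8 -16.5 -16.5 -16.  -15.8 -15.5 -15.2 -17.  -16.8 -16.5
 -16.2 -15.8 -15.5 -15.2 -15.  -16.8 -16.5 -16.2]
top x profile [163 163 163 163 163 162 160 155 141 121  95  75  68  77  96 112 122 126
 126 126 126 126 126 125 125 125 125]
jaw [164 164 164 164 163 162 159 152 138 118  95  79  75  87 106 121 130 132
 132 131 131 132 132 132 132 132 132]
side stop slope deg 1.98 y at x=-40 -29.71 [-30.  -29.5 -29.8 -29.5 -29.8 -29.5 -30.  -30.  -30.  -29.5 -29.2 -28.8
 -28.5 -29.2 -29.2 -28.5 -28.5 -28.5 -28.5 -28.2]
side jaw slope deg 0.28 y at x=-40 -16.94 [-17.2 -17.  -16.8 -16.8 -17.  -17.  -16.8 -16.8 -16.8 -17.  -16.8 -17.
 -17.  -17.2 -17.  -16.8 -16.8 -16.8 -16.8 -16.5]
side x profile [182 183 184 185 185 183 183 183 180 170 150 128 110 108 120 127 129 128
 127 127 127 127 127 128 127 126 126]
jaw [183 183 183 184 185 184 183 184 179 165 144 128 115 116 129 135 135 134
 134 133 134 134 134 134 134 134 134]
turn [  0.6  -0.1 -59.3] shift [ 42.2 494.3  75. ] now [0.6356 0.1113 0.195 ] grip 44.8 F [-0.5 -0.2  1. ] t 29.8
[ 0.18  0.56  0.39  1.41 -0.01 -1.5 ] 186.1760186343158
```

View pics/fr.png

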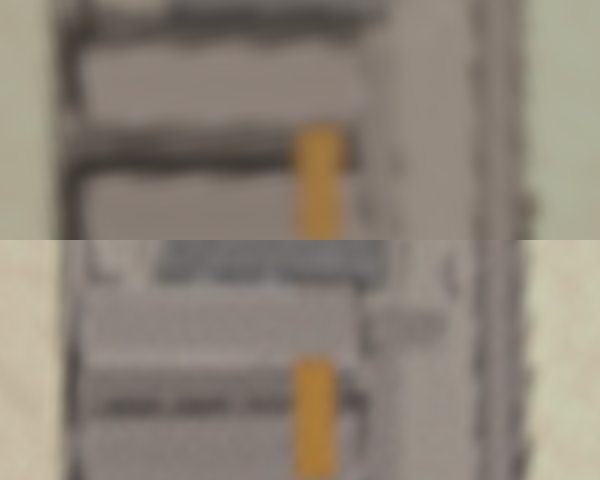

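The finger tip (row 125) is level with the jaw edge (126) in the top view, and the gap reads 11.8 mm in the top view and 12.2 in the side view. Next I'll go to the gauge, turning +120° to stay in the wrist's range.

jog_arm([
  [[0,0,0,0,0,8.4,45],[0,0,0,0,0,8.4,45],[0,0,0,0,0,8.4,45],[0,0,0,0,0,8.4,45],[0,0,0,0,0,8.4,45]],
])

```text
clock: 30.3
eef_pos: [0.6356, 0.1113, 0.195]
tool_rot: [-0.447, 0.895, -0.002, -0.004]
ft_force: [-0.5, 0.1, -0.3]
grip_width: 0.045
```

jog_arm([
  [[0,0,0,0,0,8.4,45],[0,0,0,0,0,8.4,45],[0,0,0,0,0,8.4,45],[0,0,0,0,0,8.4,45],[0,0,0,0,0,8.4,45]],
])

```text
clock: 30.8
eef_pos: [0.6356, 0.1113, 0.195]
tool_rot: [-0.088, 0.996, -0.003, -0.003]
ft_force: [-0.0, 0.6, 0.1]
grip_width: 0.045
```

jog_arm([
  [[0,0,0,0,0,8.4,45],[0,0,0,0,0,8.4,45],[0,0,0,0,0,8.4,45],[0,0,0,0,0,8.4,45],[0,0,0,0,0,0,45]],
])

```text
clock: 31.3
eef_pos: [0.6356, 0.1113, 0.195]
tool_rot: [0.21, 0.978, -0.004, -0.002]
ft_force: [0.1, 0.3, -0.2]
grip_width: 0.0449
```

jog_arm([
  [[-4,-48,0,0,0,0,45],[-4,-48,0,0,0,0,45],[-4,-48,0,0,0,0,45],[-4,-48,0,0,0,0,45],[-4,-48,0,0,0,0,45]],
])

```text
clock: 31.8
eef_pos: [0.5576, -0.116, 0.1956]
tool_rot: [0.195, 0.981, -0.003, -0.001]
ft_force: [0.6, -0.7, 0.1]
grip_width: 0.0452
```

jog_arm([
  [[-4,-48,0,0,0,0,45],[-4,-48,0,0,0,0,45],[-4,-48,0,0,0,0,45],[-4,-30,0,0,0,0,45],[0,0,0,0,0,0,45]],
])

```text
clock: 32.3
eef_pos: [0.5014, -0.2954, 0.1982]
tool_rot: [0.19, 0.982, -0.005, 0.0]
ft_force: [0.8, 0.2, -0.8]
grip_width: 0.045
```

Run:
```python
from h import *
plan([.469,-.356,.09],65.5)
print(get_obs()['joint_pos'].round(2),tdir())
snap('side')
for r in masks_of('gauge','side')[:1]: print(rect('side',r['pixels'],.03))
```

```text
turn [-0.5  0.1  2.6] shift [  4.3 -68.6 108.2] now [ 0.5014 -0.2954  0.1982] grip 45.0 F [ 0.8  0.2 -0.8] t 32.3
[-0.53  0.42  0.17  1.32 -0.01 -0.15] 68.07735983411162
[ 482.  -371.3   59.    82.4   63.4]
```

jog_arm([
  [[1,-30,20,-0.5,0,2.6,45],[2,-38,30,0,0,0,45],[1,0,30,0,0,0,45],[0,0,0,0,0,0,45]],
])

```text
clock: 32.8
eef_pos: [0.4763, -0.3493, 0.1181]
tool_rot: [0.204, 0.979, 0.001, 0.004]
ft_force: [-1.4, 1.1, -0.1]
grip_width: 0.0449
```

Run:
```python
from h import *
plan([.469,-.356,.028],65.5)
a=snap('side')[370:480,270:420];cv2.imwrite('pics/gg.png',cv2.resize(a,None,fx=4,fy=4,interpolation=2)[:,:,::-1])
```

```text
turn [0.2 0.4 1. ] shift [ 3.9 -9.1 90.1] now [ 0.4763 -0.3493  0.1181] grip 44.9 F [-1.4  1.1 -0.1] t 32.8
```

View pics/gg.png

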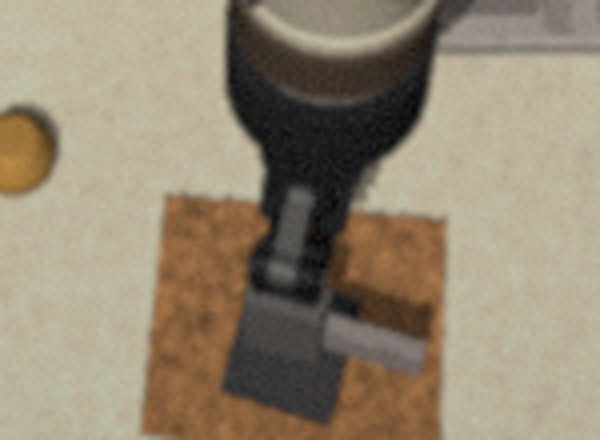

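The gauge stands undisturbed on the cork, with the fin at crop (290,300) under the gripper. I'll correct by about 9 mm and descend.

jog_arm([
  [[4,-9,15,0.2,0.4,1,45],[0,0,10,0,0,0,45],[0,0,0,0,0,0,45],[0,0,0,0,0,0,45]],
])

```text
clock: 33.25
eef_pos: [0.4747, -0.3559, 0.0984]
tool_rot: [0.209, 0.978, -0.002, 0.005]
ft_force: [0.3, -0.7, -0.3]
grip_width: 0.0454
```

Run:
```python
from h import *
plan([.469,-.356,.028],65.5)
```

```text
turn [-0.2  0.6  0.3] shift [ 5.1 -2.5 70.4] now [ 0.4747 -0.3559  0.0984] grip 45.4 F [ 0.3 -0.7 -0.3] t 33.25
```

jog_arm([
  [[5,-2.5,15,0,0.6,0,45],[1,0,20,0,0.2,0,45],[1,0,15,0,0,0,45],[0,0,0,0,0,0,45]],
])

```text
clock: 33.65
eef_pos: [0.468, -0.3559, 0.0474]
tool_rot: [0.209, 0.978, -0.002, -0.001]
ft_force: [-1.1, 0.7, -0.3]
grip_width: 0.045
```

Run:
```python
from h import *
plan([.469,-.356,.028],65.5)
```

```text
turn [-0.2 -0.1  0.4] shift [-0.9  0.3 19.4] now [ 0.468  -0.3559  0.0474] grip 45.0 F [-1.1  0.7 -0.3] t 33.65
```

jog_arm([
  [[0,0,10,0,0,0,45],[0,0,8,0,0,0,45],[0,0,0,0,0,0,45],[0,0,0,0,0,0,12],[0,0,0,0,0,0,12]],
])

```text
clock: 34.15
eef_pos: [0.4685, -0.3567, 0.0289]
tool_rot: [0.209, 0.978, -0.002, -0.0]
ft_force: [-2.4, -5.0, 1.6]
grip_width: 0.0167
```

jog_arm([
  [[0,0,0,0,0,0,12],[0,0,0,0,0,0,12],[0,0,0,0,0,0,12]],
])

```text
clock: 34.45
eef_pos: [0.4684, -0.3567, 0.029]
tool_rot: [0.209, 0.978, -0.002, -0.0]
ft_force: [0.3, 0.1, -2.4]
grip_width: 0.0157
```

Run:
```python
from h import *
plan([.469,-.356,.028],65.5); print(tdir(),get_obs()['ft_torque'])
```

```text
turn [-0.3  0.   0.4] shift [-0.2  0.9  1. ] now [ 0.4684 -0.3567  0.029 ] grip 15.7 F [ 0.3  0.1 -2.4] t 34.45
65.90613657434118 [-0.09344286 -0.09999221 -0.05207162]
```

jog_arm([
  [[0,0,0,0,0,0,10],[0,0,0,0,0,0,10],[0,0,-20,0,0,0,10],[0,0,-30,0,0,0,10],[0,0,-20,0,0,0,10]],
])

```text
clock: 34.95
eef_pos: [0.4652, -0.3538, 0.0959]
tool_rot: [0.209, 0.978, 0.0, -0.006]
ft_force: [0.1, -0.5, -1.7]
grip_width: 0.0152
```

jog_arm([
  [[0,0,0,0,0,-8,10],[0,0,0,0,0,-8,10],[0,0,0,0,0,0,10]],
])

```text
clock: 35.25
eef_pos: [0.4672, -0.3551, 0.1002]
tool_rot: [0.066, 0.998, -0.001, -0.003]
ft_force: [0.8, 0.6, -2.3]
grip_width: 0.0153
```

Run:
```python
from h import *
plan([.462,-.1475,.09],82.2); print(tdir())
```

```text
turn [-0.1 -0.3  0.2] shift [ 33.3 205.   10.2] now [ 0.4672 -0.3551  0.1002] grip 15.3 F [ 0.8  0.6 -2.3] t 35.25
82.45028989798958
```

jog_arm([
  [[7,42,0,0,0,0,10],[7,42,0,0,0,0,10],[7,42,0,0,0,0,10],[7,42,0,0,0,0,10],[5,30,0,0,0,0,10]],
])

```text
clock: 35.75
eef_pos: [0.4614, -0.153, 0.098]
tool_rot: [0.079, 0.997, -0.002, -0.002]
ft_force: [-0.3, 0.3, -3.0]
grip_width: 0.0154
```

jog_arm([
  [[0,0,0,0,0,0,10],[0,0,0,0,0,0,10]],
])

```text
clock: 35.95
eef_pos: [0.4603, -0.1487, 0.0976]
tool_rot: [0.078, 0.997, -0.001, -0.003]
ft_force: [0.7, -1.1, -3.2]
grip_width: 0.0151
```

Run:
```python
from h import *
plan([.462,-.1475,.03],82.2); print(tdir())
```

```text
turn [-0.1 -0.4 -1.2] shift [-1.6  1.4 67.6] now [ 0.4603 -0.1487  0.0976] grip 15.1 F [ 0.7 -1.1 -3.2] t 35.95
81.02724677932385
```

jog_arm([
  [[-1,1,20,0,-0.4,-1.2,10],[0,0,25,0,0,0,10],[0,0,12,0,0,0,10],[0,0,0,0,0,0,10],[0,0,0,0,0,0,10]],
])

```text
clock: 36.45
eef_pos: [0.4633, -0.1529, 0.0398]
tool_rot: [0.074, 0.997, -0.002, 0.002]
ft_force: [1.1, 0.4, -2.4]
grip_width: 0.015
```

Run:
```python
from h import *
plan([.462,-.1475,.03],82.2); print(tdir())
import h
h.O=np.array([.53,-.155]);h.YAW=np.radians(-7.8)
a=patch('top',4,z=.046,s=.3,W=120,H=80);b=patch('side',4,z=.046,s=.3,W=120,H=80)
o=np.vstack([a,b]).astype(np.uint8)[:,:,::-1]
cv2.imwrite('pics/in1.png',o)
```

```text
turn [-0.3  0.3 -0.7] shift [2.  5.1 9.8] now [ 0.4633 -0.1529  0.0398] grip 15.0 F [ 1.1  0.4 -2.4] t 36.45
81.5354621216229
```

View pics/in1.png

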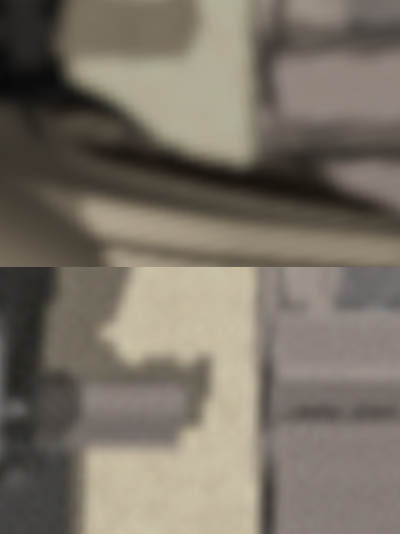

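The blade lies parallel to the gap: in the side patch its tip is at column 185 and its top at rows 380–405, with the gap at rows 381–418. I'll lower to the insertion height, shift partway, then measure the blade against the gap in the plane of the blade's top.

jog_arm([
  [[1,3,5,-0.3,0.3,-0.7,10],[0,0,3,0,0,0,10],[0,0,0,0,0,0,10],[0,0,0,0,0,0,10]],
])

```text
clock: 37.25
eef_pos: [0.4634, -0.1484, 0.032]
tool_rot: [0.066, 0.998, 0.001, 0.001]
ft_force: [0.2, 0.4, -2.7]
grip_width: 0.0152
```

Run:
```python
from h import *
plan([.462,-.1475,.03],82.2); print(tdir())
import h
h.O=np.array([.53,-.155]);h.YAW=np.radians(-7.8)
zb=get_obs()['eef_pos'][2]-.029+.002+.044; print('blade top z',zb)
ims=[patch('side',6,z=zb,s=.3,W=120,H=80),patch('side',6,z=.05,s=.3,W=120,H=80)]
ims=[np.clip(i,0,255) for i in ims]
print('blade tip end',ims[0][90:200,150:182].mean((1,2))[::3].round(0))
print('blade mid',ims[0][90:200,100:130].mean((1,2))[::3].round(0))
print('gap',ims[1][90:200,290:360].mean((1,2))[::3].round(0))
o=np.hstack([np.vstack([i,]) for i in ims]).astype(np.uint8)[:,:,::-1]
cv2.imwrite('pics/in2.png',o)
```

```text
turn [0.1 0.1 0.3] shift [1.5 0.7 2. ] now [ 0.4634 -0.1484  0.032 ] grip 15.2 F [ 0.2  0.4 -2.7] t 37.25
82.46397812736667
blade top z 0.04897872471762613
blade tip end [181. 180. 174. 161. 148. 131. 118. 109. 103. 104. 107. 111. 116. 121.
 124. 127. 129. 129. 129. 128. 125. 120. 115. 111. 108. 108. 108. 113.
 118. 124. 135. 143. 154. 164. 171. 177. 179.]
blade mid [168. 164. 158. 147. 139. 127. 117. 111. 107. 108. 112. 117. 122. 127.
 129. 132. 134. 135. 138. 139. 135. 130. 123. 116. 112. 108. 107. 107.
 106. 107. 114. 121. 136. 151. 165. 177. 180.]
gap [133. 134. 134. 135. 137. 140. 142. 144. 143. 138. 131. 123. 119. 115.
 113. 113. 112. 110. 106.  99.  93.  90.  91.  97. 106. 115. 123. 126.
 128. 128. 127. 127. 126. 125. 125. 126. 126.]
```

View pics/in2.png

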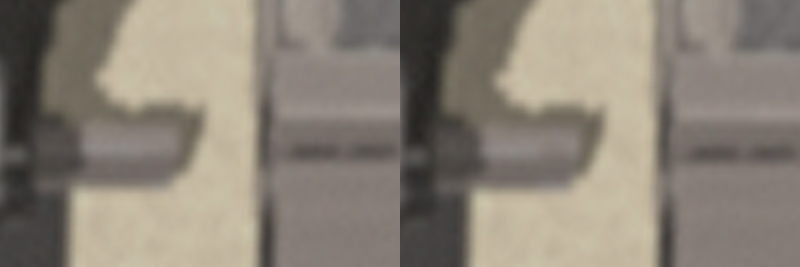

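The blade's top face is centred at row 140 and the gap at row 141–142, so it is aligned within 0.5 mm with about 26 mm to go to the mouth. I'll slide it in gently.

jog_arm([
  [[-10,0,1.5,0,0,0,10],[-8,0,0,0,0,0,10],[0,0,0,0,0,0,10],[0,0,0,0,0,0,10]],
])

```text
clock: 38.25
eef_pos: [0.4837, -0.1513, 0.0307]
tool_rot: [0.066, 0.998, 0.0, 0.001]
ft_force: [0.2, -0.2, -2.9]
grip_width: 0.0154
```

Run:
```python
from h import *
plan([.5179,-.1559,.0305],82.2); print(tdir())
```

```text
turn [0.1 0.1 0.3] shift [-34.5   0.1   0.2] now [ 0.4837 -0.1513  0.0307] grip 15.4 F [ 0.2 -0.2 -2.9] t 38.25
82.45749150473912
```

jog_arm([
  [[-5,-0.3,0,0,0,0.2,10],[-5,0,0,0,0,0,10],[0,0,0,0,0,0,10]],
])

```text
clock: 38.55
eef_pos: [0.4944, -0.153, 0.0306]
tool_rot: [0.068, 0.998, 0.0, 0.001]
ft_force: [-0.3, -0.2, -2.9]
grip_width: 0.0151
```

jog_arm([
  [[-4,0,0,0,0,0,10],[-4,0,0,0,0,0,10],[0,0,0,0,0,0,10]],
])

```text
clock: 38.85
eef_pos: [0.5029, -0.1542, 0.0305]
tool_rot: [0.068, 0.998, 0.0, 0.001]
ft_force: [0.3, -0.1, -3.0]
grip_width: 0.0151
```

Run:
```python
from h import *
plan([.5179,-.1563,.0305],82.2); print(tdir(),get_obs()['ft_torque'])
```

```text
turn [0.1 0.1 0. ] shift [-15.2  -0.1   0. ] now [ 0.5029 -0.1542  0.0305] grip 15.1 F [ 0.3 -0.1 -3. ] t 38.85
82.23998022940032 [ 0.04570873  0.01780707 -0.01304102]
```

jog_arm([
  [[-4,0,0,0,0,0,10],[-4,0,0,0,0,0,10],[0,0,0,0,0,0,10]],
])

```text
clock: 39.15
eef_pos: [0.5114, -0.1553, 0.0305]
tool_rot: [0.068, 0.998, 0.0, 0.001]
ft_force: [0.1, 0.8, -2.3]
grip_width: 0.0153
```

jog_arm([
  [[-3,0,0,0,0,0,10],[0,0,0,0,0,0,10],[0,0,0,0,0,0,10]],
])

```text
clock: 39.45
eef_pos: [0.5145, -0.1557, 0.0304]
tool_rot: [0.068, 0.998, 0.0, 0.001]
ft_force: [-0.3, 0.8, -2.4]
grip_width: 0.0155
```

Run:
```python
from h import *
plan([.5179,-.1563,.0305],82.2); print(tdir(),get_obs()['ft_torque'])
import h
h.O=np.array([.53,-.155]);h.YAW=np.radians(-7.8)
a=patch('side',6,z=.0125,s=.2,W=90,H=100)
cv2.imwrite('pics/in3.png',a.astype(np.uint8)[:,:,::-1])
```

```text
turn [0.1 0.1 0. ] shift [-3.4 -0.1 -0.1] now [ 0.5145 -0.1557  0.0304] grip 15.5 F [-0.3  0.8 -2.4] t 39.45
82.23714103684428 [-0.02609705  0.02499318  0.03990716]
```

View pics/in3.png

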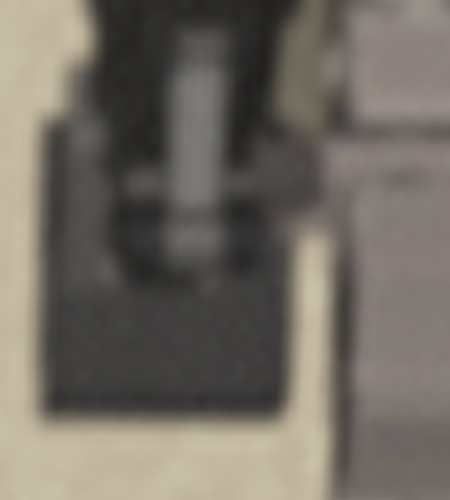

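There is a 9 mm gap between the foot (column 287) and the stage's front edge (332), and no contact force. I'll advance about 7 mm more in small steps.

jog_arm([
  [[-3,-0.1,0,0,0,0,10],[-1.5,0,0,0,0,0,10],[0,0,0,0,0,0,10]],
])

```text
clock: 40.05
eef_pos: [0.5194, -0.1565, 0.0306]
tool_rot: [0.068, 0.998, 0.0, 0.001]
ft_force: [0.3, -0.1, -2.7]
grip_width: 0.0154
```

jog_arm([
  [[-1.5,0,0,0,0,0,10],[0,0,0,0,0,0,10]],
])

```text
clock: 40.25
eef_pos: [0.5211, -0.1568, 0.0306]
tool_rot: [0.068, 0.998, 0.0, 0.001]
ft_force: [0.0, 0.4, -2.4]
grip_width: 0.0153
```

Run:
```python
from h import *
plan([.5179,-.1563,.0305],82.2); print(tdir(),get_obs()['ft_torque'])
import h
h.O=np.array([.53,-.155]);h.YAW=np.radians(-7.8)
a=patch('side',6,z=.0125,s=.2,W=90,H=100)
q=a[290:390].mean((0,2)); print(q[260:360:4].round(0))
```

```text
turn [0.1 0.1 0. ] shift [3.3 0.  0.1] now [ 0.5211 -0.1568  0.0306] grip 15.3 F [ 0.   0.4 -2.4] t 40.25
82.23639488545639 [-0.00263677 -0.02105194  0.01922892]
[ 63.  63.  63.  63.  63.  63.  63.  63.  63.  62.  62.  62.  64.  69.
  74.  79.  83.  84.  81.  74.  70.  72.  79.  91. 105.]
```

It is about 1–2.5 mm from the shoulder with no force. I'll hold it for more than 1 s.

jog_arm([
  [[0,0,0,0,0,0,10],[0,0,0,0,0,0,10],[0,0,0,0,0,0,10],[0,0,0,0,0,0,10],[0,0,0,0,0,0,10]],
])

```text
clock: 41.05
eef_pos: [0.5206, -0.1567, 0.0305]
tool_rot: [0.068, 0.998, 0.0, 0.001]
ft_force: [0.1, 0.1, -1.9]
grip_width: 0.0152
```

jog_arm([
  [[0,0,0,0,0,0,10],[0,0,0,0,0,0,10],[0,0,0,0,0,0,10],[0,0,0,0,0,0,10],[0,0,0,0,0,0,10]],
])

```text
clock: 41.55
eef_pos: [0.5206, -0.1567, 0.0305]
tool_rot: [0.068, 0.998, 0.0, 0.001]
ft_force: [-0.6, -0.2, -2.3]
grip_width: 0.0151
```

jog_arm([
  [[0,0,0,0,0,0,10],[0,0,0,0,0,0,10],[0,0,0,0,0,0,10],[0,0,0,0,0,0,10],[0,0,0,0,0,0,10]],
])

```text
clock: 42.05
eef_pos: [0.5206, -0.1567, 0.0305]
tool_rot: [0.068, 0.998, 0.0, 0.001]
ft_force: [-0.2, -0.6, -2.5]
grip_width: 0.0155
```

Run:
```python
from h import *
plan([.5211,-.1568,.0306],82.2); print(get_obs()['ft_torque'])
patch('side',6,name='side_h.npy');edges('side_h')
```

```text
turn [0.1 0.1 0. ] shift [-0.5 -0.  -0.1] now [ 0.5206 -0.1567  0.0305] grip 15.5 F [-0.2 -0.6 -2.5] t 42.05
[0.01551442 0.02503348 0.00335686]
side_h [136 134 132 131 131 131 131 131 131 132 132 134 137 140 142 141 134 126
 117 112 109 110 110 109 106 101  97  98 102 109 116 123 125 126 126]
[(-11.75, 0.69), (-17.0, -2.26), (-24.5, -1.18), (-28.75, 1.79)]
```

jog_arm([
  [[-1.2,0,0,0,0,0,10],[0,0,0,0,0,0,10],[0,0,0,0,0,0,10],[0,0,0,0,0,0,10],[0,0,0,0,0,0,10]],
])

```text
clock: 42.85
eef_pos: [0.522, -0.1569, 0.0305]
tool_rot: [0.068, 0.998, 0.0, 0.001]
ft_force: [0.1, 0.1, -3.0]
grip_width: 0.0154
```

jog_arm([
  [[0,0,0,0,0,0,10],[0,0,0,0,0,0,10],[0,0,0,0,0,0,10],[0,0,0,0,0,0,10],[0,0,0,0,0,0,10]],
])

```text
clock: 43.35
eef_pos: [0.5219, -0.1569, 0.0305]
tool_rot: [0.068, 0.998, 0.0, 0.001]
ft_force: [-0.5, -0.3, -2.7]
grip_width: 0.0153
```

jog_arm([
  [[0,0,0,0,0,0,10],[0,0,0,0,0,0,10],[0,0,0,0,0,0,10],[0,0,0,0,0,0,10],[0,0,0,0,0,0,10]],
])

```text
clock: 43.85
eef_pos: [0.5219, -0.1569, 0.0306]
tool_rot: [0.068, 0.998, 0.0, 0.001]
ft_force: [-0.6, -0.3, -3.5]
grip_width: 0.0152
```

jog_arm([
  [[4,0,0,0,0,0,10],[6,0,0,0,0,0,10],[8,0,0,0,0,0,10],[8,0,0,0,0,0,10],[8,0,0,0,0,0,10]],
])

```text
clock: 44.35
eef_pos: [0.4859, -0.1519, 0.0304]
tool_rot: [0.068, 0.998, 0.0, 0.001]
ft_force: [-0.3, -0.4, -2.1]
grip_width: 0.0151
```

jog_arm([
  [[10,0,0,0,0,0,10],[15,0,0,0,0,0,10],[10,0,-20,0,0,0,10],[0,0,-25,0,0,0,10],[0,0,0,0,0,0,10]],
])

```text
clock: 44.85
eef_pos: [0.4434, -0.1458, 0.0754]
tool_rot: [0.068, 0.998, 0.001, -0.002]
ft_force: [1.0, -0.7, -2.4]
grip_width: 0.0153
```

Run:
```python
from h import *
plan([.469,-.350,.09],71); print(tdir())
```

```text
turn [ 0.1 -0.2 11.2] shift [ -90.7 -184.7  -14.6] now [ 0.4434 -0.1458  0.0754] grip 15.3 F [ 1.  -0.7 -2.4] t 44.85
82.19818656803872
```

jog_arm([
  [[0,0,-15,0,0,5,10],[0,0,-5,0,0,5,10],[-18,-37,0,0,0,0,10],[-18,-37,0,0,0,0,10],[-18,-37,0,0,0,0,10]],
])

```text
clock: 45.35
eef_pos: [0.4574, -0.265, 0.0924]
tool_rot: [0.153, 0.988, 0.002, -0.003]
ft_force: [1.1, 1.5, -3.3]
grip_width: 0.0154
```

jog_arm([
  [[-18,-37,0,0,0,0,10],[-10,-25,0,0,0,0,10],[0,0,0,0,0,0,10],[0,0,0,0,0,0,10]],
])

```text
clock: 45.75
eef_pos: [0.4636, -0.3398, 0.0868]
tool_rot: [0.156, 0.988, 0.002, -0.004]
ft_force: [-0.7, 1.1, -3.0]
grip_width: 0.015
```

Run:
```python
from h import *
plan([.470,-.349,.031],72); print(tdir())
snap('top')
for r in masks_of('gauge_rest','top')[:2]: print(r['conf'],rect('top',r['pixels'],.002))
```

```text
turn [ 0.2 -0.5 -0. ] shift [-8.9 -6.8 55.8] now [ 0.4636 -0.3398  0.0868] grip 15.0 F [-0.7  1.1 -3. ] t 45.75
71.99624051879228
0.76 [ 477.4 -343.6  106.6  133.1   75.6]
0.5 [6.580e+02 1.234e+02 2.060e+01 5.030e+01 6.000e-01]
```

jog_arm([
  [[-8,-6,12,0.2,-0.5,0,10],[-1,-1,18,0,0,0,10],[0,0,12,0,0,0,10],[0,0,0,0,0,0,10],[0,0,0,0,0,0,10]],
])

```text
clock: 46.35
eef_pos: [0.4703, -0.3426, 0.044]
tool_rot: [0.152, 0.988, 0.001, -0.001]
ft_force: [0.0, 0.0, -2.5]
grip_width: 0.0151
```

Run:
```python
from h import *
plan([.470,-.349,.029],72)
```

```text
turn [ 0.  -0.1  0.5] shift [-1.7 -6.2 15. ] now [ 0.4703 -0.3426  0.044 ] grip 15.1 F [ 0.   0.  -2.5] t 46.35
```

jog_arm([
  [[0,-5,7,0,0,0,10],[0,0,4,0,0,0,10],[0,0,2,0,0,0,10]],
])

```text
clock: 46.65
eef_pos: [0.4699, -0.3478, 0.0321]
tool_rot: [0.152, 0.988, -0.0, 0.001]
ft_force: [-0.3, 0.1, -1.8]
grip_width: 0.0154
```

jog_arm([
  [[0,0,1.5,0,0,0,10]],
])

```text
clock: 46.75
eef_pos: [0.4699, -0.3479, 0.0306]
tool_rot: [0.152, 0.988, -0.0, 0.001]
ft_force: [0.1, -0.5, -3.1]
grip_width: 0.0155
```

jog_arm([
  [[0,0,1.5,0,0,0,10]],
])

```text
clock: 46.85
eef_pos: [0.4699, -0.3481, 0.0291]
tool_rot: [0.152, 0.988, -0.0, 0.001]
ft_force: [0.7, 0.1, -2.6]
grip_width: 0.0153
```

jog_arm([
  [[0,0,1,0,0,0,10]],
])

```text
clock: 46.95
eef_pos: [0.47, -0.3482, 0.0289]
tool_rot: [0.152, 0.988, -0.0, 0.001]
ft_force: [-2.6, 3.4, 7.8]
grip_width: 0.0155
```

Contact is at z = 0.0289, as at pickup. I'll release, rise and retreat, then check.

jog_arm([
  [[0,0,-0.3,0,0,0,25],[0,0,0,0,0,0,40],[0,0,0,0,0,0,45],[0,0,-20,0,0,0,45],[0,0,-40,0,0,0,45]],
])

```text
clock: 47.45
eef_pos: [0.4675, -0.3464, 0.086]
tool_rot: [0.152, 0.988, 0.002, -0.002]
ft_force: [0.5, -0.7, 0.2]
grip_width: 0.0451
```

jog_arm([
  [[0,0,-45,0,0,0,45],[40,0,-40,0,0,0,45],[45,0,0,0,0,0,45],[45,0,0,0,0,0,45],[0,0,0,0,0,0,45]],
])

```text
clock: 47.95
eef_pos: [0.3491, -0.3104, 0.1747]
tool_rot: [0.151, 0.989, -0.002, 0.003]
ft_force: [0.9, -0.2, -0.3]
grip_width: 0.0451
```

Run:
```python
from h import *
print(get_obs()['eef_pos'],get_obs()['clock'])
patch('top',6,name='top_z.npy');patch('side',6,name='side_z.npy');edges('top_z');edges('side_z')
for n in('top','side'):
  for t,z in(('carrier1',.053),('gauge',.03),('gauge_rest',.002),('knob_grip',.104)):
    for r in masks_of(t,n): print(n,t,round(r['conf'],2),rect(n,r['pixels'],z))
```

```text
[ 0.34908056 -0.31037688  0.17471643] 47.95
top_z [129 131 131 131 131 131 131 131 131 132 132 132 131 129 125 119 112 104
  97  93  89  87  83  76  69  64  63  69  82  97 110 119 123 126 126]
[(-16.25, -1.87), (-23.25, -1.78), (-28.5, 3.76)]
side_z [142 140 138 137 137 138 138 138 137 138 138 140 143 146 148 147 140 132
 124 119 116 116 115 112 108 101  96  97 103 113 121 129 131 132 132]
[(-11.75, 0.65), (-17.0, -2.16), (-24.5, -1.69), (-28.75, 2.31)]
top carrier1 0.74 [323.6 240.   40.   38.    1.4]
top carrier1 0.65 [611.5 -82.1  41.8  43.   81.2]
top carrier1 0.61 [ 6.219e+02 -4.100e+00  4.210e+01  4.120e+01  5.000e-01]
top carrier1 0.5 [420.4 466.6  41.6  42.7  29.8]
top carrier1 0.42 [621.3 -53.6 214.8 113.   81.1]
top gauge 0.64 [ 489.3 -349.9   58.    91.2   73.4]
top gauge_rest 0.25 [633.6  -7.2  43.2  42.7  82.5]
top knob_grip 0.5 [6.333e+02 1.170e+02 1.680e+01 4.440e+01 6.000e-01]
side carrier1 0.98 [611.3 -85.   48.6  41.3  80.8]
side carrier1 0.9 [622.   -8.6  49.8  40.9  82.1]
side carrier1 0.82 [419.7 429.4  45.8  52.1  27.9]
side carrier1 0.52 [467.4 142.4  38.7  13.3  64. ]
side gauge 0.59 [ 485.6 -362.2   59.3   81.7   72.1]
side gauge_rest 0.59 [ 476.5 -346.3  108.   130.8   78.1]
side knob_grip 0.76 [633.9 105.3  22.1  70.3   2.2]
```

The knob mask reads about 91° where I left it at about 96°. I'll check that with a finer patch.

Run:
```python
import h
from h import *
h.YAW=0;h.O=np.array([.637,.116])
for n in('top','side'):
    a=patch(n,8,z=.104,s=.25,W=80,H=80).mean(2)
    for th in(55,65,75):
        m=(a<th).astype(np.uint8); k,l,st,c=cv2.connectedComponentsWithStats(m); i=1+st[1:,4].argmax()
        y,x=np.where(l==i); w,v=np.linalg.eigh(np.cov(x,-y)); print(n,th,len(x)/16,'ang',np.degrees(np.arctan2(v[1,1],v[0,1]))%180,'c',.597+x.mean()*.00025,.156-y.mean()*.00025)
```

```text
top 55 620.625 ang 100.04245451273425 c 0.6358687562940584 0.11534529204431017
top 65 738.1875 ang 96.41032394619897 c 0.6362260816188299 0.11687879942426552
top 75 842.5 ang 95.20854415963905 c 0.636366487388724 0.11771366839762612
side 55 242.6875 ang 97.74117923870253 c 0.630420937419521 0.09630157095029615
side 65 806.9375 ang 92.55149268848885 c 0.6336379056618388 0.10195354736271396
side 75 913.5625 ang 92.15222510583159 c 0.6337234042553191 0.1026491243073134
```

```bash
python3 -c "
from h import *
print(job_done(), get_obs()['clock'])"
```

```text
the job is handed in; nothing more can be done
the job is handed in; nothing more can be done
```

I've handed the job in after about 50 s of robot time (limit 210 s). No verdict was reported.

- **Carriers:** There were two on the blue mat, and both now sit flat in the tray. Both cameras confirmed this at the end. I left the red and purple look-alikes alone.
- **Gap setting:** I opened the gap to about 17 mm and closed it onto 12 mm, turning only anticlockwise at the end. The final readings were about 12.2 mm (top camera), 11.8 mm (side camera) and 12.0 mm from the knob angle. The last is only as good as my camera estimate of the open gap, so allow about ±0.4 mm.
- **Gauge check:** The blade went in without any contact force to about 1–2.5 mm from its shoulder and stayed there for over a second, twice. The jaw edge read the same before, during and after.
- **Gauge return:** The gauge is back standing on its cork mat, and both cameras show it there.
- **Disagreements:** The trained network's knob angle (91°) differed from the 96° I left it at. A finer look gave 95–100° from the top camera and 92–98° from the side one, so I took it as not moved. At the end the top camera also missed the cork mat, but the side camera found it in place.

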